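# Secure idler pulleys with retaining rings

## Robot

A 6-joint arm with a two-finger parallel gripper is mounted at the origin on a cart in front of the work surface, level with it; the furniture and walls round the work are solid. World frame = base frame: x ahead of the robot, y to its left, z up, the work surface at z = 0. Lengths are in mm, angles in rad, forces in N, time in s.
With the tool pointing down it reaches from about 350 to 775 mm from the base axis. Payload 7.3 kg.
Tool frame: the origin (TCP) lies at the very end of the fingers, on their centre line; the grasp point (between the pads) lies 19 mm behind it (bot.tcp_to_grasp is the distance from the TCP to the grasp point, in mm); z points along the fingers, y is the direction in which the jaws open and shut (so a half turn about z gives the same grasp; the last joint's range is limited). The gripper opens to 92 mm and grips with 3 to 60 N. Pads are 19 mm wide; open, the fingers measure 130 mm over their backs; the gripper's body (75 mm by 190 mm) begins 47 mm behind the grasp point.
Start: joints at [-1.263, 0.342, 1.524, -0, 1.275, -0.146], TCP at [230.176, -471.873, 226.741] pointing down, gripper open.
Joint ranges: [-2.53, 2.53], [-0.77, 2.02], [0.04, 2.7], [-1, 4.14], [0.28, 2.66], [-3.11, 3.11]. Speed limits (rad/s): [2.57, 2.57, 3.14, 3.14, 3.14, 3.14].

## Interface

Orientations are given as [roll, pitch, yaw] about the fixed x, y, z axes, in that order (R = Rz(yaw) Ry(pitch) Rx(roll)).
In Python, from plant import bot gives the robot as it stands. The module is installed in compiled form; this text tells all that it offers.
- The arm moves only by the tool carry_out, never from a script. Its argument "motion" is a list of rows, each a list of 5 numbers: the closure, from 0 (fully open) to 1 (shut), then the shift along the tool's x, y, z in mm, then the turn about the tool's z in degrees. In form: [[claw, dx, dy, dz, spin], ...]. A call has 1 to 10 rows; each row is the pose to reach, as a shift and turn from the pose measured when the call began, along the tool's axes at that moment; what a row does not reach only later rows make up. A row lasts 1/8 s, in which the tool goes at most 62.5 mm and 10.7 degrees, less where a joint would pass 70% of its speed; a pose out of reach is approached as far as the arm can. A call with a gripper value outside its range is refused whole. The fingers move at their own pace and stop on an object; the grip force is fixed at half the most. Time passes only in rows, so rows that repeat a pose let the fingers close. It gives the time, the measured TCP pose, the force and the opening at its end, in the units of the state.
- bot.get_obs(): the state, without advancing time (a new reading comes with each control period).
- bot.capture(name): name is "scene" or "side" or "wrist"; returns a dict with "color" (400x640x3 uint8, red, green, blue), "depth" (400x640 float32, mm along the optical axis (not along the pixel's ray), 0 where there is no reading), "K" (3x3 intrinsics, pixels), "camera_from_world" (4x4, takes a point from world to camera coordinates). Camera axes: x right, y down, z forward; pixel columns grow to the right and rows downward; lengths in mm; the calibration is good to about 2 mm. The wrist camera is an equidistant fisheye: a pixel r from the principal point sees the ray r / f radians off the axis. A picture is of the moment at which its call begins.
- bot.close_job(): hands the job in, once; it reports no verdict.
The state is a dict: "time": time; "joint_positions": joint angles; "dq": joint speeds; "tau": joint torques, N m; "tool_pos": TCP position; "tcp_rot": TCP orientation; "contact_force": force on the tool from outside, world axes, zero at the start; "moment": the same for the moment, N m; "grip_width": finger opening in mm.
Only numpy, scipy, OpenCV 4.12 (cv2) and the standard library are available. Lean on these libraries where they do the work, as an engineer would, in place of code of your own. Each camera call takes 0.05 s, during which the arm holds its last target.

## Task

Make the belt-drive unit ready to run. First shut off its air by turning the yellow valve lever a quarter turn to the closed stop, square across the pipe; then, using the red-handled ring pliers from the wooden stand, spread a retaining ring for each idler pulley on the unit, slide it down over the shaft and let it close in the groove just above the pulley (a shaft without a pulley needs no ring, so one ring may be left over). When every pulley is secured, stand the pliers back in the stand, handles up, turn the air fully on again, and leave the other things on the table where they are.

Things in the scene. Friction and masses are not known exactly. Their poses are not given: they have to be found in the camera images.
- unit: Belt-drive unit, fixed: blue base plate 135 x 390 x 12 mm with three upright stub shafts in a row along y, a grey air motor and, in front of it, a brass air pipe along y with a ball valve. Origin: centre of the underside; x to its back (away from the robot), z up.
- shaft_1 (a point): Point on the vertical axis of stub shaft 1, at mid-height of its groove, 50 mm above the table. Shafts: steel, 28 mm thick, 88 mm apart; the groove, 24 mm thick, runs from z = 45.5 to 54.5 mm; above it a 28 mm collar reaches to the shaft's top at z = 62.5 mm.
- shaft_2 (a point): The same point of stub shaft 2 (the middle one), a shaft like shaft 1.
- shaft_3 (a point): The same point of stub shaft 3 (next to the motor), a shaft like shaft 1.
- pulley_1: Aluminium V-belt idler pulley, loose on shaft 1 (or absent: then that shaft needs no ring). 55 mm in diameter, 24 mm high, with a 37 mm hub whose top is 28 mm above its underside (z = 46 mm): a ring in the groove lies on or just over the hub. Origin: on its axis at the underside (z = 18 mm).
- pulley_2: Aluminium V-belt idler pulley, loose on shaft 2 (or absent: then that shaft needs no ring). 55 mm in diameter, 24 mm high, with a 37 mm hub whose top is 28 mm above its underside (z = 46 mm): a ring in the groove lies on or just over the hub. Origin: on its axis at the underside (z = 18 mm).
- pulley_3: Aluminium V-belt idler pulley, loose on shaft 3 (or absent: then that shaft needs no ring). 55 mm in diameter, 24 mm high, with a 37 mm hub whose top is 28 mm above its underside (z = 46 mm): a ring in the groove lies on or just over the hub. Origin: on its axis at the underside (z = 18 mm).
- ring_1: Sprung steel retaining ring, 5 mm thick, lying flat. Origin: its centre at half thickness; x to its gap, z its axis. Relaxed: inside 24.6, outside 33 mm wide, gap about 90 degrees, at each end of it a 13 mm lug with an 8.6 mm through hole at x = 13.7, y = +-15.2 mm. Two stiff halves flex apart at the back (x = -14.8, y = 0); this frame belongs to the +y half and turns with it.
- ring_2: Retaining ring exactly like ring_1, same origin and axes: holes at x = 13.7, y = +-15.2 mm when relaxed, back at x = -14.8 mm; the frame belongs to its +y half.
- ring_3: Retaining ring exactly like ring_1, same origin and axes: holes at x = 13.7, y = +-15.2 mm when relaxed, back at x = -14.8 mm; the frame belongs to its +y half.
- ring_1_half (a joint): How far ring_1 is spread: angle between its halves, rad; 0 relaxed, 0.9 at most; oiled; springs shut (1 N at each hole at first, 5 N at 0.62). From 0.5 it clears a 28 mm shaft. At 0.66 the holes are 47 mm apart and the opening's centre is on the middle line from the back to the midpoint of the holes, 18.3 mm ahead of the back. Holes are 22 mm ahead of the back at 0.66, 28.5 relaxed.
- ring_2_half (a joint): How far ring_2 is spread: as for ring_1. While a ring closes in its groove its holes draw 6.5 mm away from its back: it seats well if its back is first brought against the shaft and the pliers follow towards its gap as they let go; held back, it can close only partly on the shaft.
- ring_3_half (a joint): How far ring_3 is spread: as for ring_1 and ring_2.
- valve (a joint): Quarter-turn lever of the ball valve, rad: 0 = closed stop, lever square across the pipe, pointing to the unit's front (-x); 1.571 = open stop, lever in line with the pipe, pointing along the unit's -y. Turns about the vertical, counter-clockwise from above as it opens; stays where it is left; needs about 3 N at the grip.
- valve_axis (a point): Point on the vertical axis of the valve lever at mid-height of its sleeve, 81 mm above the table.
- valve_grip (a point): Point on the lever's yellow sleeve, 70 mm from the axis. The sleeve is 16 mm wide, 12 mm high (z = 75 to 87 mm) and reaches from 30 to 92 mm from the axis; below it lie only plate and pipe (top at z = 52 mm, valve body 60 mm).
- pliers: Retaining-ring pliers, upright in the stand. Origin: the pivot; z up, y from lever to lever; frame of the +y lever. Two pins, 3.6 mm thick, 5 mm long, point down at y = +-14.5 mm (relaxed), ends 65 mm below the pivot; the 11 mm shoulders over them, 60 mm below it, stop on the ring's top. Red sleeves 36 to 84 mm above the pivot: grip along y 60 mm above it, there 68 mm wide.
- pliers_lever (a joint): How far the pliers are squeezed: angle between the levers, rad; 0 relaxed, 0.48 at the stop; springs open (14 N at the handles at first, 16 N at 0.4, 5 N more with a ring). Squeezing parts the pins: per rad the handles close by about 60 mm and the pins part by 63 mm and sink 4 mm from the gripped points (at 0.43: handles 42 mm wide, pins 56 mm apart, a ring on them spread about 0.7).
- stand: Wooden tool stand, fixed: base 72 x 92 x 10 mm, on it a block 41 (x) by 66 mm (y), top 69 mm above the table, with a pocket 17 (x) by 52 mm (y), 59 mm deep. The tips stand in the pocket, pliers' y along the stand's y; the 38 mm pivot bolt (along x) rests on the block, pivot 75 mm above the table. Origin: centre of the underside.
- spanner: Dark open-ended spanner, 48 x 231 x 6 mm, a bystander. Origin: centre of its underside.
- tube: Black steel tube, 25 x 262 x 25 mm, a bystander. Origin: centre of its underside.
- wedge: Hardwood wedge, 26 x 100 x 20 mm, a bystander. Origin: centre of its underside.
- offcut: Small sawn off-cut, 18 x 45 x 12 mm, a bystander. Origin: centre of its underside.
- block: Planed wooden block, 40 x 100 x 18 mm, a bystander. Origin: centre of its underside.
Mind the look-alikes: they are no part of the job. Leave any purple look-alike of the pulley_1 alone.

How it is judged:
By the outcome, as a careful person would: the job done as asked, in the order asked, and still so for the second after the job is handed in, with the robot touching nothing.
Of pulley_1, pulley_2, pulley_3 only 2 to 3 are there at a start; the rules pass over those that are not, and their reading is None.
At some moment in a run one of ring_1, ring_2, ring_3 may be knocked a few centimetres aside while the robot is not near it.
It also fails if it takes over 210 s, if anything falls off the work surface, if the arm or the gripper's body presses on something with over 40 N, if the wrist force passes 120 N, or if a joint passes its speed limit or range.

## Working session

There is one attempt and no reset: what is moved stays moved. The work goes in short steps, Python scripts to look and compute and a tool call to move; the robot and the scene stay as the last step left them, time stands still between calls to the robot, and variables do not carry over. Pictures are saved under pics/ and viewed, and the job is handed in when it is done.

Besides the shell and the picture viewer there is one more tool, called after "Emit:" as name(argument=value, ...), one argument or row to a line, values as JSON. carry_out: Moves the arm, as the interface text tells. Its arguments: {"type":"object","properties":{"motion":{"type":"array","items":{"type":"array","items":{"type":"number"}}}},"required":["motion"]}

```bash
ls -la; mkdir -p pics; python3 - <<'E'
from plant import bot
import cv2,numpy as np
o=bot.get_obs();print({k:np.round(v,3) for k,v in o.items()})
for n in ["scene","side","wrist"]:
    c=bot.capture(n); cv2.imwrite(f"pics/{n}0.png",c["color"][:,:,::-1]); print(n,c["K"].round(1).tolist(),c["camera_from_world"].round(3).tolist())
E
```

```text
total 12
drwxr-xr-x  3 agent agent 4096 Dec  6 07:18 .
drwxr-xr-x 23 root  root  4096 Dec  6 07:18 ..
drwxr-xr-x  2 agent agent 4096 Dec  6 07:18 pics
{'time': np.float64(0.0), 'joint_positions': array([-1.263,  0.343,  1.525, -0.   ,  1.275, -0.146]), 'dq': array([ 0.001, -0.   ,  0.   ,  0.   , -0.001,  0.001]), 'tau': array([  0.   , -43.124, -24.422,   0.072,   0.056,  -0.   ]), 'tool_pos': array([ 230.042, -471.488,  226.035]), 'tcp_rot': array([-3.14 , -0.   ,  0.454]), 'contact_force': array([0.389, 0.749, 0.553]), 'moment': array([-0.017, -0.061,  0.031]), 'grip_width': np.float64(91.861)}
scene [[390.2, 0.0, 315.7], [0.0, 390.2, 201.8], [0.0, 0.0, 1.0]] [[-0.499, -0.866, 0.006, 258.83], [-0.656, 0.374, -0.656, 403.225], [0.566, -0.331, -0.755, 891.485], [0.0, 0.0, 0.0, 1.0]]
side [[476.4, 0.0, 316.6], [0.0, 476.4, 203.1], [0.0, 0.0, 1.0]] [[-0.908, -0.419, 0.021, 461.53], [-0.302, 0.618, -0.726, 216.872], [0.291, -0.665, -0.688, 1171.218], [0.0, 0.0, 0.0, 1.0]]
wrist [[309.7, 0.0, 323.0], [0.0, 309.7, 197.6], [0.0, 0.0, 1.0]] [[0.439, -0.899, -0.001, -523.817], [-0.86, -0.421, 0.288, -35.733], [-0.26, -0.125, -0.958, 390.979], [0.0, 0.0, 0.0, 1.0]]
```

View pics/scene0.png

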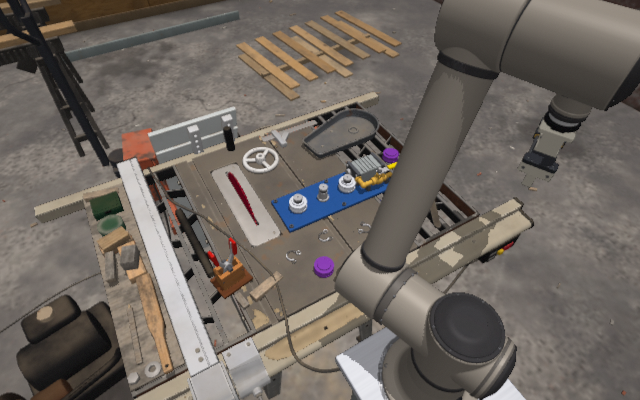

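View pics/side0.png

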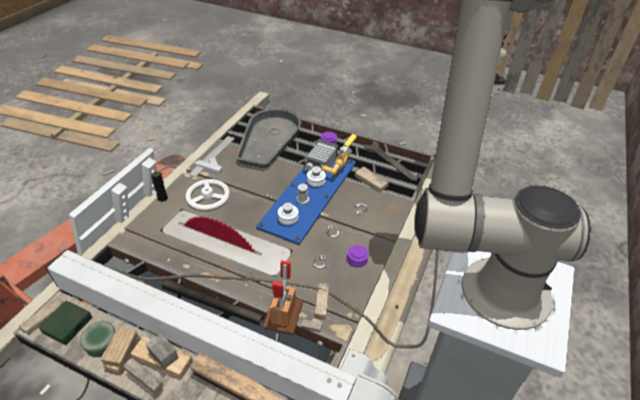

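View pics/wrist0.png

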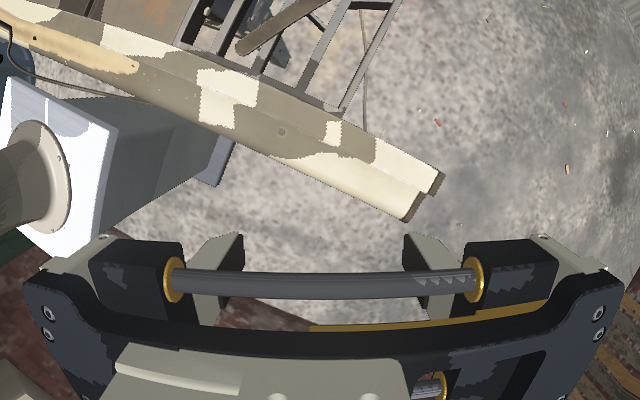

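```bash
cat > h.py <<'E'
from plant import bot
import cv2,numpy as np
def cap(n):
    c=bot.capture(n); c["name"]=n; return c
def rays(c,uv):
    uv=np.atleast_2d(np.asarray(uv,float)); K=c["K"]
    x=(uv[:,0]-K[0,2])/K[0,0]; y=(uv[:,1]-K[1,2])/K[1,1]
    if c["name"]=="wrist":
        r=np.hypot(x,y)+1e-12; d=np.c_[np.sin(r)*x/r,np.sin(r)*y/r,np.cos(r)]
    else: d=np.c_[x,y,np.ones_like(x)]
    T=c["camera_from_world"]; R=T[:3,:3]; t=T[:3,3]
    return -R.T@t, d@R, d
def onz(c,uv,z):
    o,D,_=rays(c,uv); s=(z-o[2])/D[:,2]; return o+D*s[:,None]
def proj(c,P):
    P=np.atleast_2d(np.asarray(P,float)); T=c["camera_from_world"]; q=P@T[:3,:3].T+T[:3,3]; K=c["K"]
    if c["name"]=="wrist":
        rr=np.hypot(q[:,0],q[:,1]); th=np.arctan2(rr,q[:,2]); x=th*q[:,0]/(rr+1e-12); y=th*q[:,1]/(rr+1e-12)
    else: x=q[:,0]/q[:,2]; y=q[:,1]/q[:,2]
    return np.c_[x*K[0,0]+K[0,2],y*K[1,1]+K[1,2]]
def cloud(c):
    v,u=np.mgrid[0:400,0:640]; uv=np.c_[u.ravel(),v.ravel()]
    o,D,d=rays(c,uv); z=c["depth"].ravel(); s=z/d[:,2]
    P=o+D*s[:,None]; P[z<=0]=np.nan
    return P.reshape(400,640,3)
def crop(c,x0,y0,x1,y1,k,fn,marks=[]):
    im=c["color"][:,:,::-1].copy()
    im=cv2.resize(im[y0:y1,x0:x1],None,fx=k,fy=k,interpolation=cv2.INTER_CUBIC)
    for m in marks:
        cv2.drawMarker(im,(int((m[0]-x0+.5)*k),int((m[1]-y0+.5)*k)),(0,255,0),0,10,1)
    cv2.imwrite("pics/"+fn,im)
def st():
    o=bot.get_obs(); print("t",round(float(o["time"]),2),"pos",np.round(o["tool_pos"],1),"rot",np.round(o["tcp_rot"],4),"F",np.round(o["contact_force"],1),"w",round(float(o["grip_width"]),1),"q",np.round(o["joint_positions"],2)); return o
def totool(dw):
    "world shift -> tool axes"
    from scipy.spatial.transform import Rotation as R
    o=bot.get_obs(); return R.from_euler("xyz",o["tcp_rot"]).as_matrix().T@np.asarray(dw,float)
E
python3 - <<'E'
from h import *
import pickle
s=cap("scene");d=cap("side");pickle.dump((s,d),open("c0.pkl","wb"))
crop(s,190,130,440,310,3.2,"s1.png"); crop(d,230,110,430,340,2.6,"d1.png")
Ps=cloud(s);Pd=cloud(d)
hs=cv2.cvtColor(s["color"],cv2.COLOR_RGB2HSV);hd=cv2.cvtColor(d["color"],cv2.COLOR_RGB2HSV)
for n,h,P in(("s",hs,Ps),("d",hd,Pd)):
    H,S,V=cv2.split(h)
    for nm,m in (("yellow",(H>20)&(H<32)&(S>170)&(V>120)),("blue",(H>100)&(H<120)&(S>150)),("purple",(H>130)&(H<150)&(S>120)),("red",((H<6)|(H>174))&(S>150)&(V>100))):
        k,l,stt,ce=cv2.connectedComponentsWithStats(m.astype(np.uint8))
        for i in range(1,k):
            if stt[i,4]>30:
                q=P[l==i]; q=q[~np.isnan(q[:,0])]
                print(n,nm,stt[i],ce[i].round(1),np.median(q,0).round(0),np.percentile(q,2,axis=0).round(0),np.percentile(q,98,axis=0).round(0))
E
```

```text
s yellow [387 162  10   7  40] [391.6 165.2] [ 540. -287.   86.] [ 242. -304.   80.] [547.   5. 473.]
s blue [ 272  172  116   60 2234] [322.6 202.3] [558. -47.  12.] [ 519. -249.    6.] [650.  83.  16.]
s purple [382 148  17  15 210] [390.  154.7] [ 634. -364.   24.] [ 616. -398.   -5.] [ 669. -345.   31.]
s purple [314 256  20  22 340] [323.4 266.6] [360.  67.  25.] [341.  40.   3.] [391.  88.  31.]
s red [229 237   8  17  61] [233.2 244.9] [458. 267. 152.] [455. 262. 117.] [474. 272. 161.]
s red [208 251  11  16  55] [212.9 257.8] [447. 323. 155.] [444. 317. 113.] [461. 329. 160.]
d blue [ 257  161   99   83 2223] [303.1 205.9] [558. -43.  11.] [ 517. -261.    7.] [647.  84.  15.]
d purple [320 131  18  13 151] [329.  136.4] [ 638. -370.   24.] [ 612. -455.  -27.] [ 684. -349.   30.]
d purple [348 246  20  20 347] [357.3 255.6] [362.  71.  24.] [340.  39.   5.] [387.  88.  31.]
d red [189 217  56  24 280] [214.2 227. ] [735. 157.  42.] [654. 154.   7.] [803. 160.  67.]
d red [281 261   9  17  77] [285.9 267.8] [457. 270. 146.] [452. 203.  59.] [497. 276. 160.]
d red [273 282  10  15 127] [277.5 288.9] [450. 327. 146.] [441. 271.  63.] [483. 330. 160.]
```

View pics/s1.png

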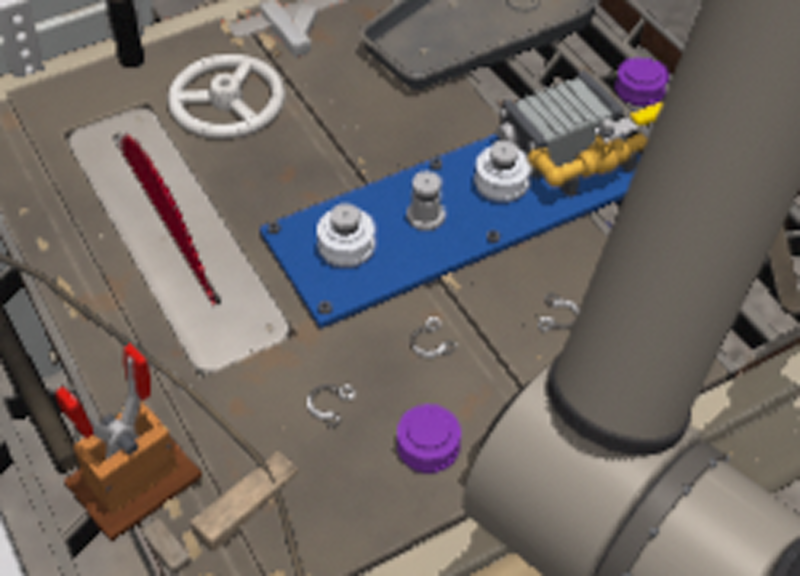

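View pics/d1.png

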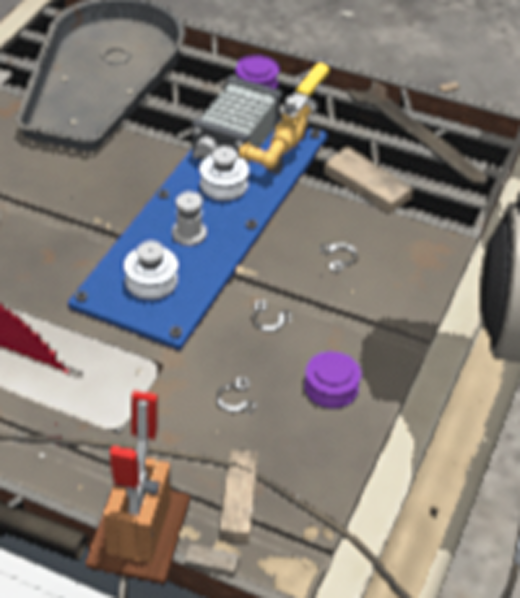

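```bash
python3 - <<'E'
from h import *
import pickle
s,d=pickle.load(open("c0.pkl","rb"))
S=lambda x,y:(x/3.2+190-.5,y/3.2+130-.5)
D=lambda x,y:(x/2.6+230-.5,y/2.6+110-.5)
pt={"sh1":((346,212),(151,247),62.5),"sh2":((427,180),(189,200),62.5),"sh3":((504,149),(224,155),62.5)}
for k,(a,b,z) in pt.items(): print(k,onz(s,S(*a),z).round(0),onz(d,D(*b),z).round(0))
print("lever side",onz(d,[D(302,108),D(325,69),D(290,104)],81).round(0), "scene",onz(s,[S(634,121),S(662,108),S(612,125)],81).round(0))
for nm,a,b in (("A lugs",[(347,391),(334,421)],[(243,381),(250,407)]),("Aback",[(310,405)],[(222,400)]),("B lugs",[(435,323),(449,349)],[(259,302),(284,317)]),("Bback",[(415,345)],[(264,327)]),("C lugs",[(549,299),(544,325)],[(330,258),(334,267)])):
    print(nm,onz(s,[S(*x) for x in a],4).round(0).tolist(),onz(d,[D(*x) for x in b],4).round(0).tolist())
H,Sx,V=cv2.split(cv2.cvtColor(s["color"],cv2.COLOR_RGB2HSV))
m=((H>100)&(H<120)&(Sx>150)); v,u=np.nonzero(m); P=onz(s,np.c_[u,v],12)[:,:2].astype(np.float32); print(cv2.minAreaRect(P))
H,Sx,V=cv2.split(cv2.cvtColor(d["color"],cv2.COLOR_RGB2HSV))
m=((H>100)&(H<120)&(Sx>150)); v,u=np.nonzero(m); P=onz(d,np.c_[u,v],12)[:,:2].astype(np.float32); print(cv2.minAreaRect(P))
st()
print(totool([1,0,0]),totool([0,1,0]))
E
```

```text
sh1 [[592.  21.  62.]] [[589.  17.  62.]]
sh2 [[590. -67.  62.]] [[586. -67.  62.]]
sh3 [[ 588. -154.   62.]] [[ 584. -154.   63.]]
lever side [[ 530. -251.   81.]
 [ 534. -335.   81.]
 [ 545. -252.   81.]] scene [[ 543. -275.   81.]
 [ 544. -310.   81.]
 [ 549. -253.   81.]]
A lugs [[450.0, 98.0, 4.0], [428.0, 122.0, 4.0]] [[447.0, 94.0, 4.0], [427.0, 122.0, 4.0]]
Aback [[453.0, 133.0, 4.0]] [[455.0, 126.0, 4.0]]
B lugs [[476.0, -9.0, 4.0], [444.0, -5.0, 4.0]] [[476.0, -13.0, 4.0], [444.0, -4.0, 4.0]]
Bback [[463.0, 20.0, 4.0]] [[457.0, 18.0, 4.0]]
C lugs [[447.0, -117.0, 4.0], [424.0, -96.0, 4.0]] [[433.0, -108.0, 4.0], [424.0, -97.0, 4.0]]
((583.11962890625, -96.06744384765625), (365.72894287109375, 137.4925994873047), 88.70872497558594)
((580.822509765625, -107.38642883300781), (392.6556701660156, 133.2667236328125), 88.35076141357422)
t 0.25 pos [ 230.1 -471.7  226.4] rot [-3.1409e+00 -1.0000e-04  4.5380e-01] F [0.5 0.1 0.5] w 92.2 q [-1.26  0.34  1.52 -0.    1.28 -0.15]
[ 8.98786619e-01  4.38386315e-01 -2.30049977e-04] [ 4.38386368e-01 -8.98786385e-01  6.52739074e-04]
```

```bash
python3 - <<'E'
from h import *
c=cap("wrist");T=c["camera_from_world"];o=-T[:3,:3].T@T[:3,3];print(o, totool(o-bot.get_obs()["tool_pos"]), totool(T[2,:3]),totool(T[0,:3]))
E
```

```text
[ 300.68351247 -436.80837679  384.21267507] [  78.73212795   -0.53598939 -157.70654298] [-2.88433575e-01 -1.00960618e-04  9.57499902e-01] [5.31903131e-04 9.99999823e-01 2.65670337e-04]
```

Emit:
carry_out(
  motion=[
    [0,60,-10,-10,-10],
    [0,120,-20,-20,-20],
    [0,180,-30,-34,-30],
    [0,240,-40,-34,-40],
    [0,304,-54,-34,-50],
    [0,304,-54,-34,-60],
    [0,304,-54,-34,-64],
    [0,304,-54,-34,-64],
    [0,304,-54,-34,-64],
  ],
)

```text
time: 1.42
tool_pos: [479.6, -290.1, 260.5]
tcp_rot: [-3.141, -0.0, 1.569]
contact_force: [-0.3, 0.2, 0.3]
grip_width: 91.8
```

```bash
python3 - <<'E'
from h import *
st()
c=cap("wrist");cv2.imwrite("pics/w1.png",c["color"][:,:,::-1]);s=cap("scene");crop(s,190,110,490,310,2.6,"s2.png")
E
```

```text
t 1.43 pos [ 479.6 -290.1  260.5] rot [-3.1414e+00 -5.0000e-04  1.5690e+00] F [-0.3  0.2  0.3] w 91.8 q [-0.68  0.39  1.36  0.    1.39 -0.68]
```

View pics/w1.png

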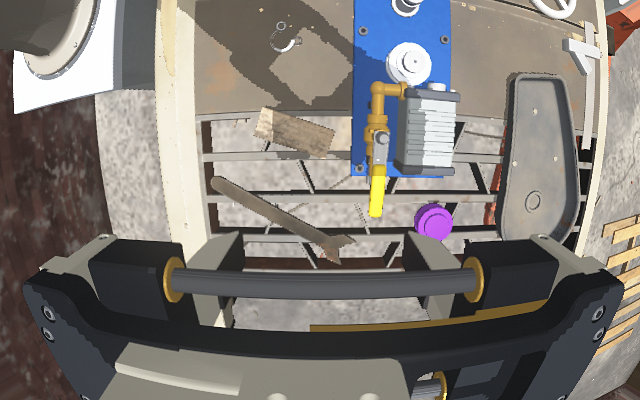

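View pics/s2.png

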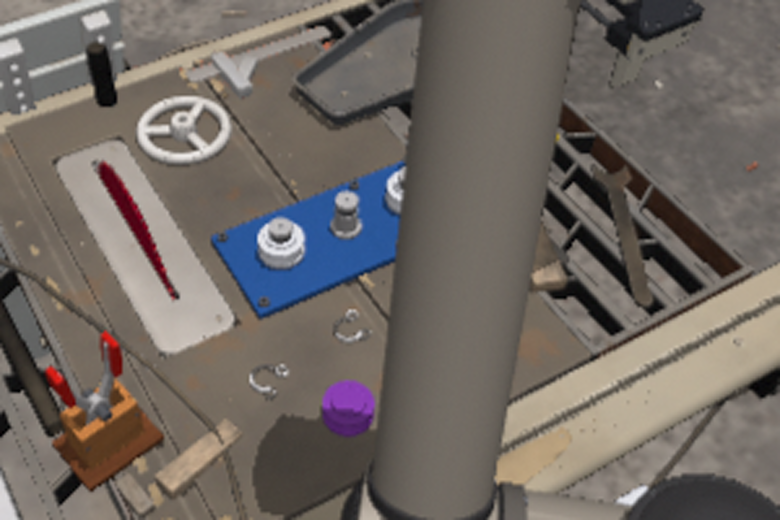

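```bash
python3 - <<'E'
from h import *
c=cap("wrist")
crop(c,340,60,480,240,4,"w1c.png")
H,S,V=cv2.split(cv2.cvtColor(c["color"],cv2.COLOR_RGB2HSV))
m=((H>26)&(H<33)&(S>200)&(V>150)).astype(np.uint8)
k,l,s,ce=cv2.connectedComponentsWithStats(m)
i=1+np.argmax(s[1:,4]);print(s[i],ce[i]);v,u=np.nonzero(l==i);P=onz(c,np.c_[u,v],87)[:,:2].astype(np.float32);print(cv2.minAreaRect(P),cv2.boxPoints(cv2.minAreaRect(P)))
print("screw",onz(c,[(382,140)],85),"motor",onz(c,[(400,172),(455,172),(400,90)],70))
print("pulley3 shaft top",onz(c,[(409,61)],62.5),"ringC",onz(c,[(275,47),(297,47)],5),"spanner/blk",onz(c,[(212,182),(335,262)],5))
P=cloud(c);print(P[172,440],P[60,409],P[130,382],P[200,376])
E
```

```text
[378 216   1   1   1] [378. 216.]
((543.150146484375, -333.2930603027344), (0.0, 0.0), 0.0) [[ 543.15015 -333.29306]
 [ 543.15015 -333.29306]
 [ 543.15015 -333.29306]
 [ 543.15015 -333.29306]]
screw [[ 544.1523522  -246.24803481   85.        ]] motor [[ 570.1556883  -284.9579747    70.        ]
 [ 641.20786349 -283.70393049   70.        ]
 [ 566.68379146 -189.72586562   70.        ]]
pulley3 shaft top [[ 579.1746993  -154.03563558   62.5       ]] ringC [[ 416.78610861 -128.51883497    5.        ]
 [ 445.95662601 -129.68449801    5.        ]] spanner/blk [[ 320.53637496 -312.24169212    5.        ]
 [ 497.86863598 -437.44993448    5.        ]]
[ 622.84338261 -285.12070655   65.2545899 ] [ 579.51348279 -152.63059942   61.29598743] [ 546.31842086 -236.19854416   72.05146641] [ 539.7448692  -313.92511786   87.22477438]
```

View pics/w1c.png

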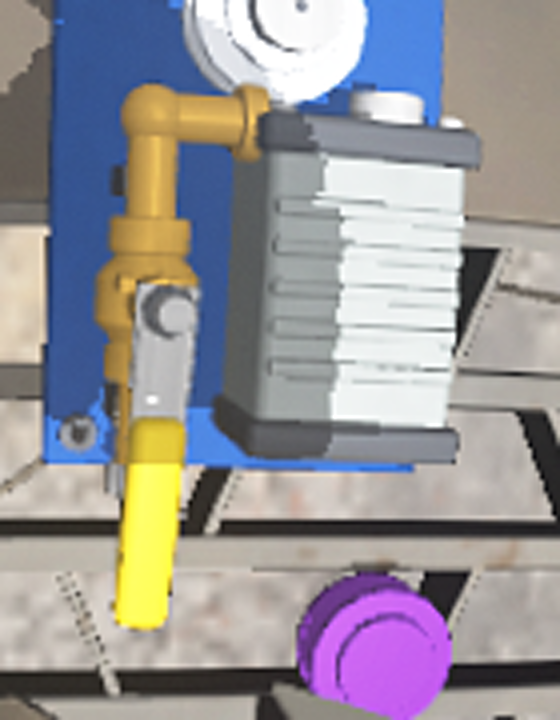

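Emit:
carry_out(
  motion=[
    [0.5,-12,32,30,0],
    [0.65,-24,63,60,0],
    [0.65,-24,63,120,0],
    [0.65,-24,63,130,0],
    [0.65,-24,63,160,1],
    [0.65,-24,63,191,1],
    [0.65,-24,63,191,1],
    [0.65,-24,63,191,1],
  ],
)

```text
time: 2.58
tool_pos: [543.5, -315.1, 72.1]
tcp_rot: [3.139, 0.002, 1.552]
contact_force: [-0.1, 0.6, 1.1]
grip_width: 32.4
```

```bash
python3 - <<'E'
from h import *
st()
c=cap("wrist");cv2.imwrite("pics/w2.png",c["color"][:,:,::-1])
E
```

```text
t 2.58 pos [ 543.5 -315.1   72.1] rot [3.1389e+00 1.6000e-03 1.5519e+00] F [-0.1  0.6  1.1] w 32.4 q [-0.65  0.67  1.42  0.    1.05 -0.63]
```

View pics/w2.png

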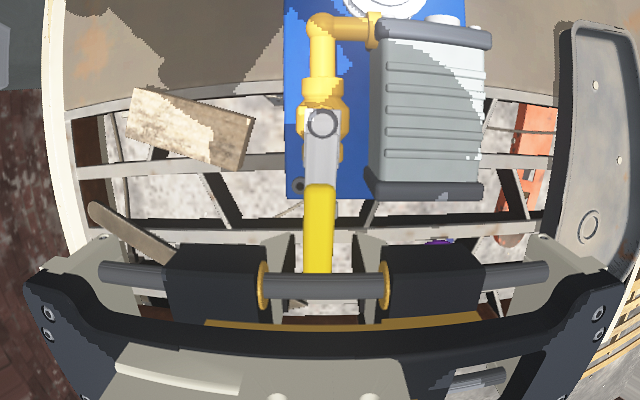

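Emit:
carry_out(
  motion=[
    [0.76,0,0,0,0],
    [0.76,1.1,-12.5,0,10],
    [0.76,4.3,-24.6,0,20],
    [0.76,9.6,-36,0,30],
    [0.76,16.8,-46.3,0,40],
    [0.76,25.7,-55.2,0,50],
    [0.76,36,-62.4,0,60],
    [0.76,47.4,-67.7,0,70],
    [0.76,59.5,-70.9,0,80],
    [0.76,72,-72,0,90],
  ],
)

```text
time: 3.88
tool_pos: [473.8, -243.1, 73.7]
tcp_rot: [3.136, -0.006, -0.025]
contact_force: [0.5, -2.9, 2.0]
grip_width: 22.1
```

```bash
python3 - <<'E'
from h import *
st()
c=cap("wrist");cv2.imwrite("pics/w3.png",c["color"][:,:,::-1])
E
```

```text
t 3.88 pos [ 473.8 -243.1   73.7] rot [ 3.1362 -0.0063 -0.0247] F [ 0.5 -2.9  2. ] w 22.1 q [-0.62  0.52  1.71 -0.    0.9   0.98]
```

View pics/w3.png

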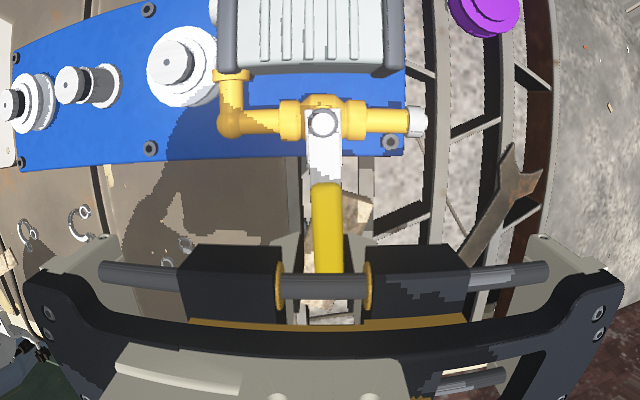

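Emit:
carry_out(
  motion=[
    [0.76,0,-2,0,1],
    [0.76,0,-4,0,2],
    [0.76,0,-6,0,2],
  ],
)

```text
time: 4.3
tool_pos: [474.3, -239.8, 74.2]
tcp_rot: [3.13, -0.008, -0.063]
contact_force: [-4.8, -22.5, -4.8]
grip_width: 22.0
```

```bash
python3 - <<'E'
from h import *
st()
E
```

```text
t 4.3 pos [ 474.3 -239.8   74.2] rot [ 3.1303 -0.0083 -0.0628] F [ -4.8 -22.5  -4.8] w 22.0 q [-0.61  0.52  1.71 -0.01  0.9   1.03]
```

Emit:
carry_out(
  motion=[
    [0.7,0,3.5,0,0],
    [0.6,0,3.5,-30,0],
    [0.3,0,3.5,-90,0],
    [0,-30,0,-140,0],
    [0,-60,-20,-180,0],
    [0,-60,-20,-180,0],
  ],
)

```text
time: 5.05
tool_pos: [414.4, -213.7, 257.1]
tcp_rot: [3.127, -0.014, -0.061]
contact_force: [0.5, -0.4, 0.2]
grip_width: 72.0
```

```bash
python3 - <<'E'
from h import *
st()
c=cap("wrist");cv2.imwrite("pics/w4.png",c["color"][:,:,::-1])
E
```

```text
t 5.05 pos [ 414.4 -213.7  257.1] rot [ 3.1274 -0.014  -0.0608] F [ 0.5 -0.4  0.2] w 72.0 q [-0.64  0.2   1.64 -0.    1.29  1.  ]
```

View pics/w4.png

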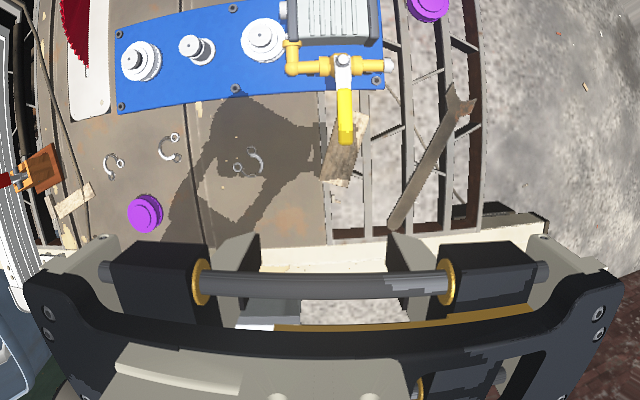

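```bash
python3 - <<'E'
from h import *
import pickle
s,d=pickle.load(open("c0.pkl","rb"))
P=cloud(s)
for uv in [(140,180),(150,220),(175,260),(190,300),(130,150),(120,165),(240,365),(205,290),(180,230)]: print(uv,P[uv[1],uv[0]].round(0))
st()
E
```

```text
(140, 180) [874. 414.  78.]
(150, 220) [703. 428.  78.]
(175, 260) [541. 406.  77.]
(190, 300) [413. 408.  76.]
(130, 150) [1715.  433. -438.]
(120, 165) [971. 452.  79.]
(240, 365) [239. 363.   8.]
(205, 290) [465. 368.   5.]
(180, 230) [697. 365.  -2.]
t 5.1 pos [ 414.5 -213.9  255.2] rot [ 3.1287 -0.0117 -0.0612] F [-0.1 -0.9 -1.1] w 76.0 q [-0.64  0.2   1.64 -0.    1.29  1.  ]
```

Emit:
carry_out(
  motion=[
    [0,-5,-62,-10,-1],
    [0,-10,-124,-23,-3],
    [0,-15,-186,-23,-3],
    [0,-20,-248,-23,-3],
    [0,-25,-310,-23,-3],
    [0,-30,-372,-23,-3],
    [0,-40,-434,-23,-3],
    [0,-45,-470,-23,-3],
    [0,-45,-470,-23,-3],
    [0,-45,-470,-23,-3],
  ],
)

```text
time: 6.35
tool_pos: [398.2, 257.8, 270.5]
tcp_rot: [3.127, -0.009, -0.008]
contact_force: [-0.3, -0.2, 0.3]
grip_width: 92.0
```

```bash
python3 - <<'E'
from h import *
st()
c=cap("wrist");cv2.imwrite("pics/w5.png",c["color"][:,:,::-1])
E
```

```text
t 6.35 pos [398.2 257.8 270.5] rot [ 3.1268 -0.009  -0.008 ] F [-0.3 -0.2  0.3] w 92.0 q [ 0.42  0.22  1.58 -0.02  1.35  2.01]
```

View pics/w5.png

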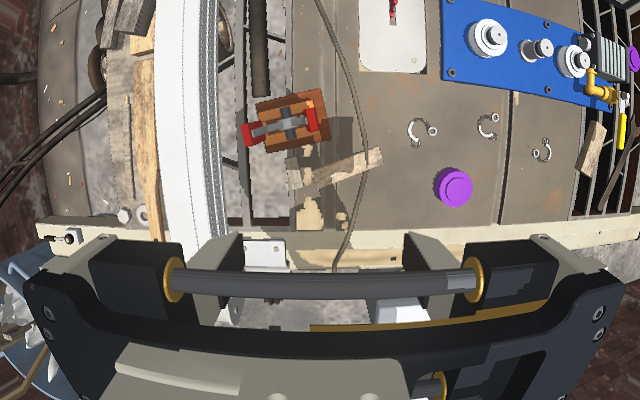

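```bash
python3 - <<'E'
from h import *
c=cap("wrist")
crop(c,220,70,360,170,5,"w5c.png")
H,S,V=cv2.split(cv2.cvtColor(c["color"],cv2.COLOR_RGB2HSV))
m=(((H<5)|(H>175))&(S>180)&(V>80)).astype(np.uint8); m[:70]=0;m[170:]=0;m[:,:220]=0;m[:,360:]=0
k,l,s,ce=cv2.connectedComponentsWithStats(m)
P=cloud(c)
for i in range(1,k):
    if s[i,4]>20:
        q=P[l==i];q=q[q[:,2]>100]; print(s[i],ce[i].round(1),onz(c,[ce[i]],157).round(1)); t=q[q[:,2]>150];print(t.min(0).round(1),t.max(0).round(1),t.mean(0).round(1),len(t))
        v,u=np.nonzero(l==i);print(cv2.minAreaRect(onz(c,np.c_[u,v],158)[:,:2].astype(np.float32)))
# block top
q=P[70:170,220:360].reshape(-1,3); t=q[(q[:,2]>66)&(q[:,2]<71)];print(len(t),cv2.minAreaRect(t[:,:2].astype(np.float32)))
t=q[(q[:,2]>7)&(q[:,2]<13)&(q[:,0]>380)];print(len(t),cv2.minAreaRect(t[:,:2].astype(np.float32)))
E
```

```text
[303 108  16  24 244] [310.9 119.6] [[466.9 266.5 157. ]]
[456.9 260.4 150.4] [476.3 273.6 160.6] [467.  266.4 158. ] 234
((466.8370056152344, 266.96771240234375), (20.372926712036133, 10.23835563659668), 11.73792552947998)
[241 124  11  24 160] [245.9 135.2] [[454.8 324.8 157. ]]
[444.3 319.7 156.3] [465.  328.9 160.4] [455.  324.4 158.6] 160
((454.7516174316406, 324.39111328125), (20.233842849731445, 6.71549129486084), 11.654821395874023)
837 ((460.9224548339844, 295.5298767089844), (41.854400634765625, 66.56820678710938), 12.214370727539062)
2238 ((462.22509765625, 302.4873352050781), (196.61854553222656, 136.34738159179688), 89.7787857055664)
```

View pics/w5c.png

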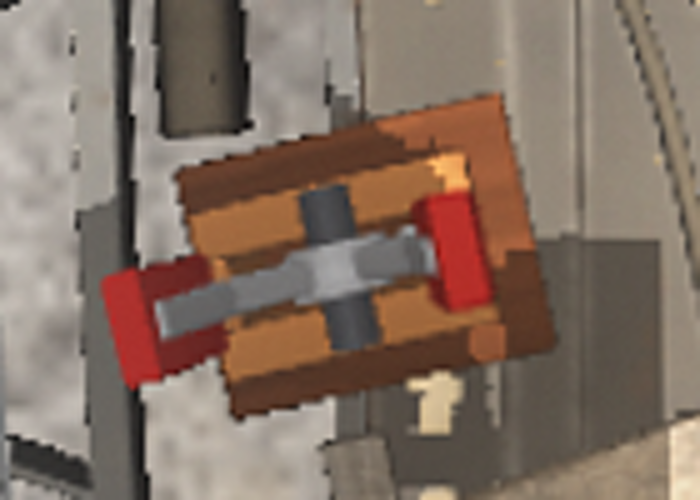

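```bash
python3 - <<'E'
from h import *
o=st();p=o["tool_pos"]
for z in (180,116): print(totool(np.array([460.9,295.5,z])-p).round(1))
E
```

```text
t 6.45 pos [398.5 257.3 271.1] rot [ 3.1275 -0.0101 -0.0099] F [ 0.2 -0.4 -0.7] w 91.9 q [ 0.42  0.21  1.58 -0.02  1.35  2.01]
[ 61.1 -40.1  91.2]
[ 60.5 -41.  155.2]
```

Emit:
carry_out(
  motion=[
    [0,30,-20,30,-6],
    [0,61,-40,60,-12.4],
    [0,61,-40,91,-12.4],
    [0,61,-40,91,-12.4],
    [0,60.7,-40.5,120,-12.4],
    [0,60.5,-41,150,-12.4],
    [0,60.5,-41,155,-12.4],
    [0,60.5,-41,155,-12.4],
    [0.15,60.5,-41,155,-12.4],
    [0.2,60.5,-41,155,-12.4],
  ],
)

```text
time: 7.7
tool_pos: [461.5, 295.7, 117.3]
tcp_rot: [3.126, -0.009, 0.206]
contact_force: [0.0, 0.2, 0.5]
grip_width: 76.4
```

```bash
python3 - <<'E'
from h import *
o=st()
c=cap("wrist");cv2.imwrite("pics/w6.png",c["color"][:,:,::-1])
d=cap("side");crop(d,240,230,360,350,5,"d6.png")
E
```

```text
t 7.7 pos [461.5 295.7 117.3] rot [ 3.1261 -0.0087  0.2064] F [0.  0.2 0.5] w 76.4 q [ 0.44  0.49  1.61 -0.02  1.03  1.81]
```

View pics/w6.png

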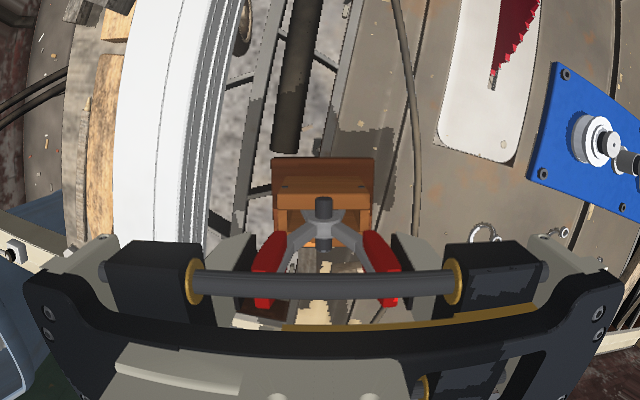

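View pics/d6.png

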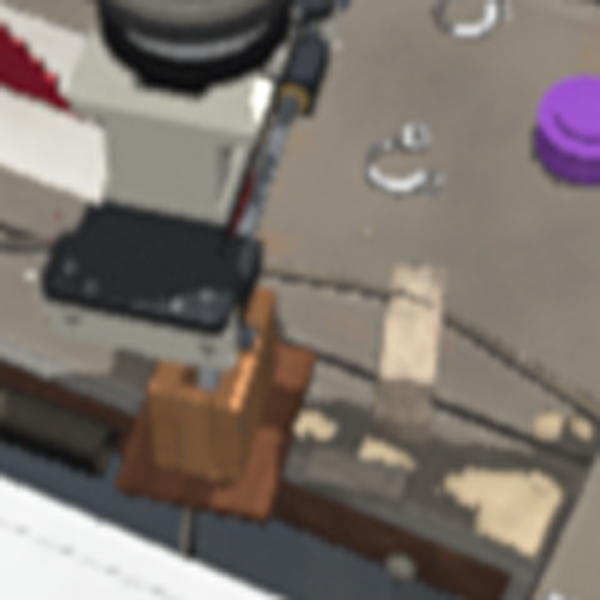

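```bash
python3 - <<'E'
from h import *
print(totool([0,0,120]))
E
```

```text
[   0.94273769    1.8827742  -119.98152527]
```

Emit:
carry_out(
  motion=[
    [0.25,0,0,0,0],
    [0.29,0,0,0,0],
    [0.29,0,0,0,0],
    [0.29,0,0,0,0],
    [0.29,0,0,0,0],
  ],
)

```text
time: 8.43
tool_pos: [461.4, 295.6, 117.8]
tcp_rot: [3.126, -0.009, 0.207]
contact_force: [-1.8, -1.1, 7.4]
grip_width: 65.2
```

```bash
python3 - <<'E'
from h import *
o=st()
c=cap("wrist");crop(c,200,140,460,330,3,"w7.png")
E
```

```text
t 8.43 pos [461.4 295.6 117.8] rot [ 3.1258 -0.009   0.2066] F [-1.8 -1.1  7.4] w 65.2 q [ 0.44  0.49  1.61 -0.02  1.03  1.81]
```

View pics/w7.png

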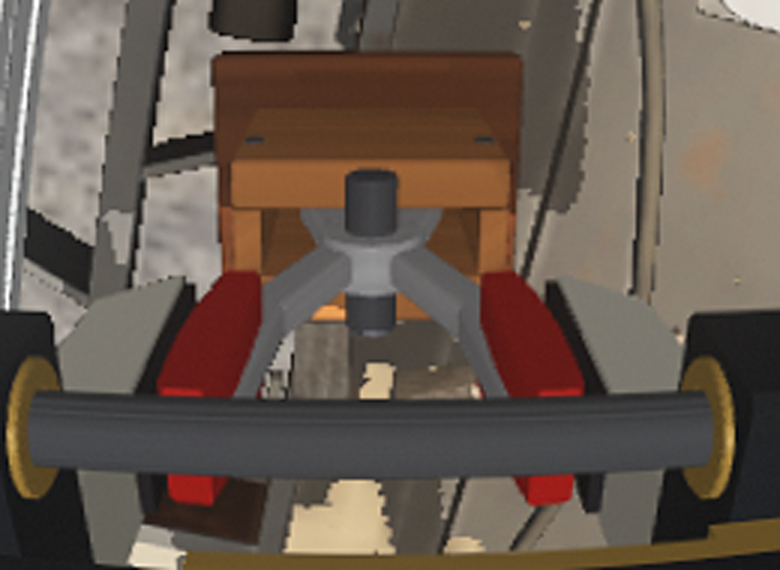

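Emit:
carry_out(
  motion=[
    [0.3,0,0,0,0],
    [0.3,0.1,0.2,-10,0],
    [0.3,0.2,0.5,-30,0],
    [0.3,0.5,1,-60,0],
    [0.3,0.8,1.6,-100,0],
    [0.3,1,2,-130,0],
    [0.3,1,2,-130,0],
    [0.3,1,2,-130,0],
  ],
)

```text
time: 9.48
tool_pos: [460.6, 295.3, 246.4]
tcp_rot: [3.125, -0.007, 0.207]
contact_force: [-0.4, 1.2, -2.3]
grip_width: 64.3
```

```bash
python3 - <<'E'
from h import *
o=st()
c=cap("wrist");cv2.imwrite("pics/w8.png",c["color"][:,:,::-1])
d=cap("side");crop(d,220,150,420,340,4,"d8.png")
E
```

```text
t 9.47 pos [460.6 295.3 246.4] rot [ 3.1253 -0.0066  0.2066] F [-0.4  1.2 -2.3] w 64.3 q [ 0.44  0.37  1.43 -0.02  1.34  1.81]
```

View pics/w8.png

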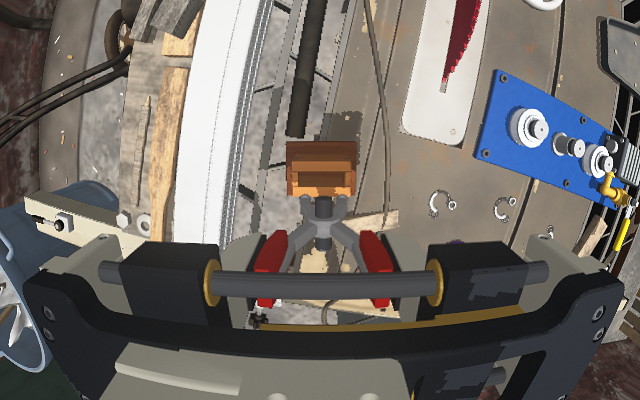

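View pics/d8.png

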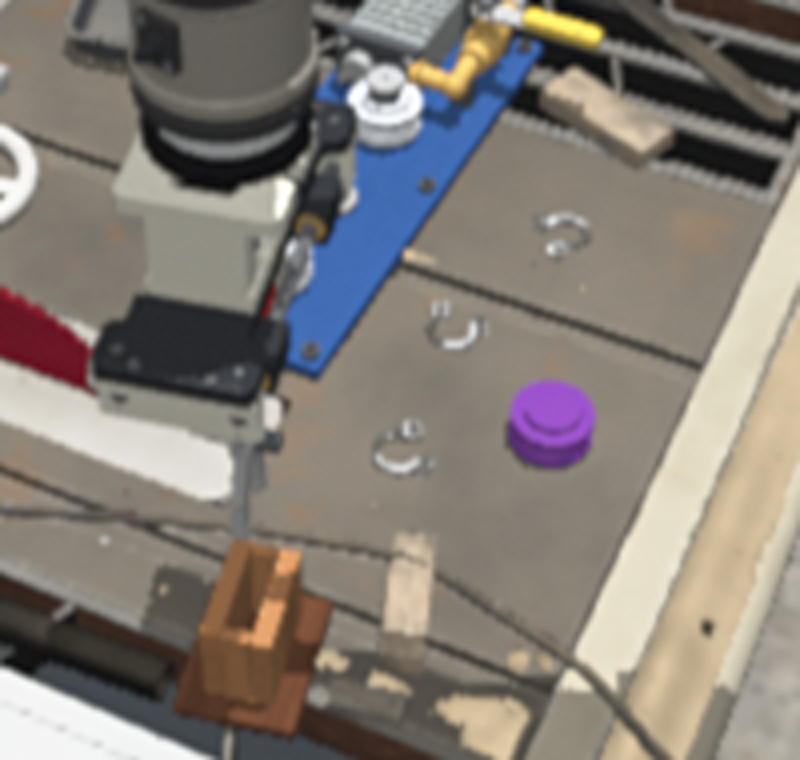

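Emit:
carry_out(
  motion=[
    [0.3,-25,32,0,-10],
    [0.3,-50,64,0,-20],
    [0.3,-75,96,0,-30],
    [0.3,-98,128,0,-39],
    [0.3,-98,128,0,-39],
    [0.3,-98,128,0,-39],
  ],
)

```text
time: 10.32
tool_pos: [391.0, 150.0, 247.1]
tcp_rot: [3.126, 0.006, 0.885]
contact_force: [0.3, -0.5, -1.2]
grip_width: 64.7
```

```bash
python3 - <<'E'
from h import *
o=st()
c=cap("wrist");cv2.imwrite("pics/w9.png",c["color"][:,:,::-1])
import pickle;pickle.dump(c,open("c9.pkl","wb"))
E
```

```text
t 10.32 pos [391.  150.  247.1] rot [3.1258 0.0062 0.8854] F [ 0.3 -0.5 -1.2] w 64.7 q [ 0.2   0.13  1.75 -0.02  1.26  0.89]
```

View pics/w9.png

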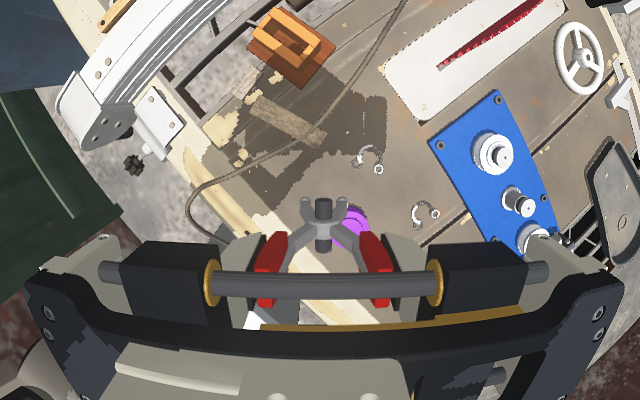

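```bash
python3 - <<'E'
from h import *
import pickle
c=pickle.load(open("c9.pkl","rb"))
crop(c,280,130,460,240,4.4,"w9c.png")
E
```

```text
(no output)
```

View pics/w9c.png

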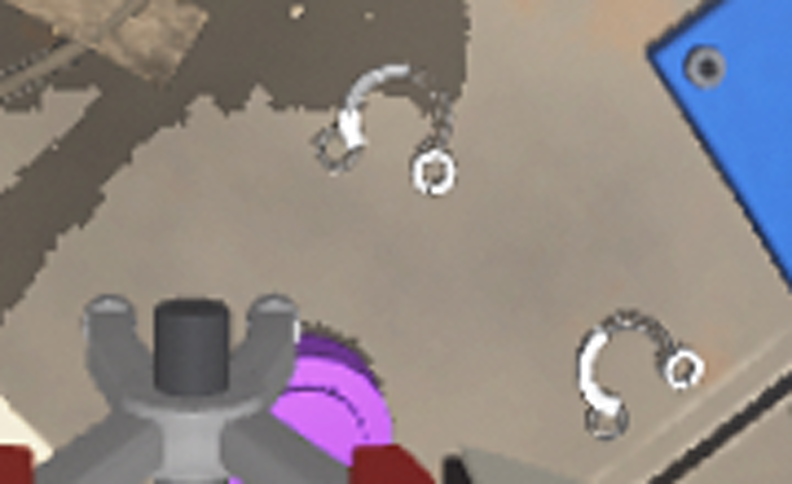

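```bash
cat >> h.py <<'E'
from scipy.spatial.transform import Rotation as Rot
def tool2w(p,o=None):
    o=o or bot.get_obs(); return Rot.from_euler("xyz",o["tcp_rot"]).apply(np.atleast_2d(p))+o["tool_pos"]
E
python3 - <<'E'
from h import *
import pickle
c=pickle.load(open("c9.pkl","rb"))
f=lambda x,y:(x/4.4+280-.5,y/4.4+130-.5)
A=onz(c,[f(338,150),f(434,173),f(393,72)],5);B=onz(c,[f(683,369),f(606,420),f(608,335)],5)
print(A.round(1),np.linalg.norm(A[0]-A[1]));print(B.round(1),np.linalg.norm(B[0]-B[1]))
pt=tool2w([[0,16.2,101],[0,-16.2,101],[0,16.2,106],[0,0,41]])
uv=proj(c,pt);print(uv,(uv-[279.5,129.5])*4.4)
for R in(A,B):
    m=(R[0]+R[1])/2; n=R[1]-R[0]; print("mid",m.round(1),"lineang",np.degrees(np.arctan2(n[1],n[0])))
E
```

```text
[[430.  122.7   5. ]
 [448.5  98.6   5. ]
 [457.4 131.    5. ]] 30.400599557402643
[[475.9  -6.9   5. ]
 [445.3  -4.4   5. ]
 [462.1  20.    5. ]] 30.741314818539795
[[341.73905526 198.32063988]
 [304.679103   198.33440819]
 [341.41382422 196.68696224]
 [323.26618416 223.63162695]] [[273.85184312 302.81081547]
 [110.7880532  302.87139603]
 [272.42082658 295.62263387]
 [192.57121028 414.17915859]]
mid [439.2 110.7   5. ] lineang -52.325032264398715
mid [460.6  -5.6   5. ] lineang 175.2106430913267
```

```bash
cat >> h.py <<'E'
def goal(xy,ztip,L=106,off=(0,0)):
    "tool shift so that point (off,L) in tool lands on xy,ztip (no regard to spin when off=0)"
    o=bot.get_obs(); R=Rot.from_euler("xyz",o["tcp_rot"]).as_matrix()
    p=o["tool_pos"]+R@np.array([off[0],off[1],L]); return (R.T@(np.array([xy[0],xy[1],ztip])-p)).round(1)
E
python3 - <<'E'
from h import *
o=st()
print(goal((439.2,110.7),60),goal((439.2,110.7),14))
E
```

```text
t 10.38 pos [391.1 150.3 247.1] rot [3.1257 0.0062 0.8862] F [ 0.7 -0.4 -2. ] w 64.2 q [ 0.2   0.13  1.75 -0.02  1.26  0.89]
[ 0.9 59.3 82.1] [  1.2  58.6 128.1]
```

Emit:
carry_out(
  motion=[
    [0.29,0,30,20,7],
    [0.29,1,59,60,13],
    [0.29,1,59,82,13],
    [0.29,1.2,58.6,110,13],
    [0.29,1.2,58.6,128,13],
    [0.29,1.2,58.6,128,13],
    [0.29,1.2,58.6,128,13],
  ],
)

```text
time: 11.25
tool_pos: [438.9, 112.8, 120.4]
tcp_rot: [3.124, 0.002, 0.66]
contact_force: [-0.5, 0.2, -2.3]
grip_width: 65.3
```

```bash
python3 - <<'E'
from h import *
o=st()
c=cap("wrist");crop(c,260,140,390,260,5,"w10.png")
d=cap("side");crop(d,270,210,370,290,8,"d10.png")
s=cap("scene");crop(s,250,210,350,290,8,"s10.png")
E
```

```text
t 11.25 pos [438.9 112.8 120.4] rot [3.1244e+00 1.9000e-03 6.5980e-01] F [-0.5  0.2 -2.3] w 65.3 q [ 0.09  0.34  1.87 -0.02  0.93  1.02]
```

View pics/w10.png

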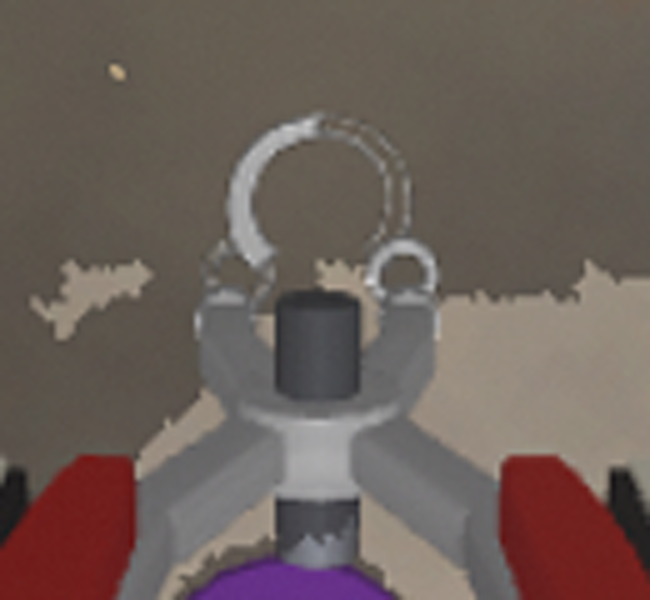

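View pics/d10.png

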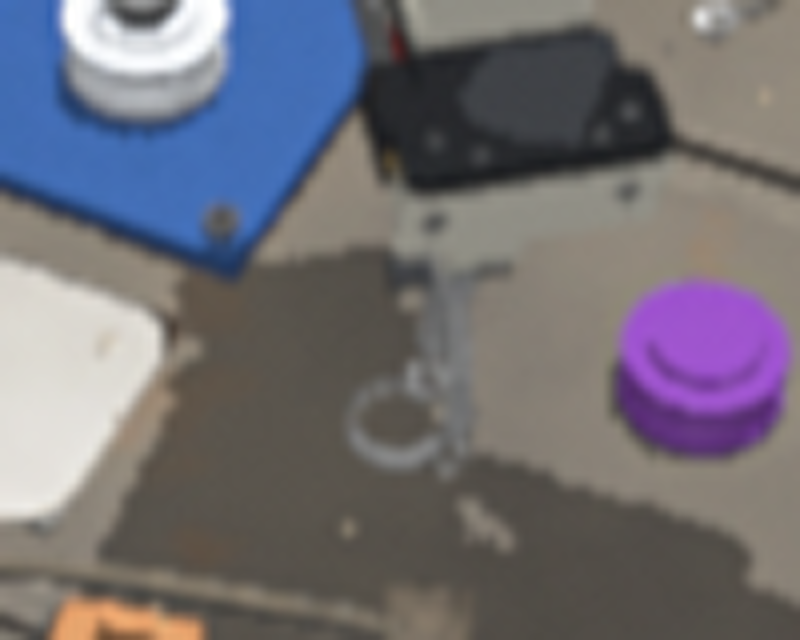

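View pics/s10.png

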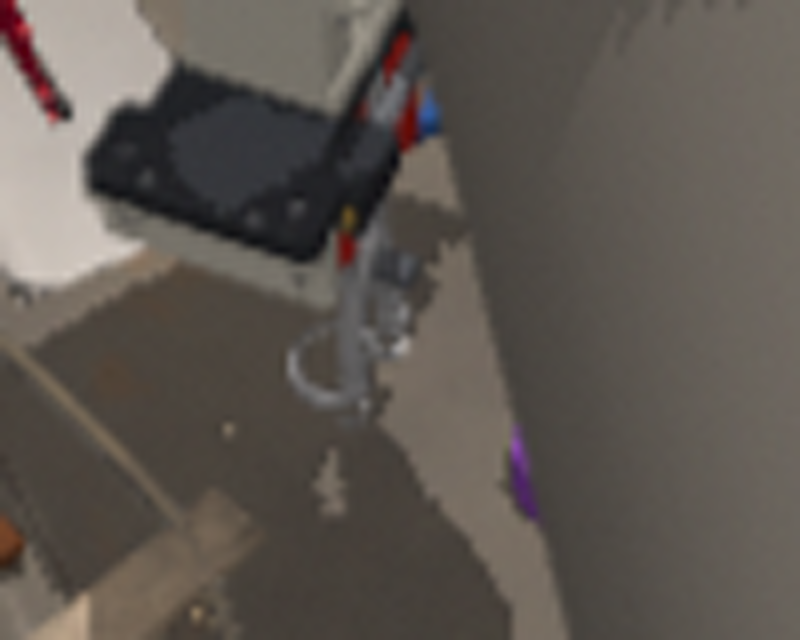

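```bash
python3 - <<'E'
from h import *
c=cap("wrist");o=st()
f=lambda x,y:(x/5+260-.5,y/5+140-.5)
A=onz(c,[f(238,272),f(403,272)],5);print(A.round(1),A.mean(0),np.linalg.norm(A[0]-A[1]))
print((proj(c,tool2w([[0,16,101],[0,-16,101],[0,16,106]],o))-[259.5,139.5])*5)
print("tip", tool2w([0,0,106],o), goal(A.mean(0)[:2],3.5), goal(A.mean(0)[:2],1))
n=A[1]-A[0];print(np.degrees(np.arctan2(n[1],n[0]))+90,np.degrees(o["tcp_rot"][2]))
print(proj(c,[A[0],A[1]]))
crop(c,290,180,360,220,11,"w10b.png")
E
```

```text
t 11.45 pos [438.8 112.4 120.8] rot [3.1239e+00 1.2000e-03 6.5960e-01] F [-0.1  0.3 -2. ] w 65.3 q [ 0.09  0.33  1.87 -0.02  0.93  1.02]
[[430.9 122.7   5. ]
 [449.4  98.6   5. ]] [440.10761533 110.67110728   5.        ] 30.37825369314153
[[411.20612004 295.98544524]
 [228.32071607 295.90363314]
 [409.58283837 287.7940998 ]]
tip [[439.82726136 110.88799699  14.77650915]] [ 0.1  0.1 11.3] [ 0.1  0.1 13.8]
37.52613289876199 37.79019945823015
[[307.1 193.9]
 [340.1 193.9]]
```

View pics/w10b.png

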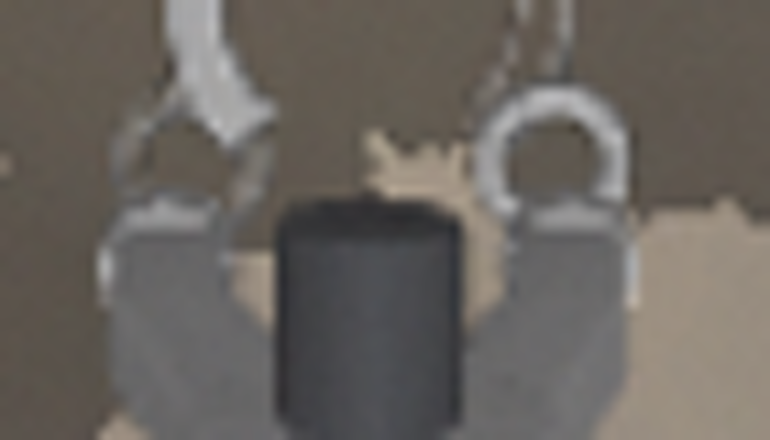

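Emit:
carry_out(
  motion=[
    [0.285,0,0,6,0],
    [0.285,0.1,0.1,10,0],
    [0.285,0.1,0.1,12,0],
    [0.285,0.1,0.1,12,0],
  ],
)

```text
time: 11.95
tool_pos: [438.9, 112.2, 108.5]
tcp_rot: [3.124, 0.002, 0.659]
contact_force: [0.6, 0.9, -1.9]
grip_width: 65.7
```

```bash
python3 - <<'E'
from h import *
o=st()
c=cap("wrist");crop(c,260,140,390,260,5,"w11.png")
E
```

```text
t 11.95 pos [438.9 112.2 108.5] rot [3.1243e+00 1.7000e-03 6.5940e-01] F [ 0.6  0.9 -1.9] w 65.7 q [ 0.09  0.35  1.88 -0.02  0.9   1.02]
```

View pics/w11.png

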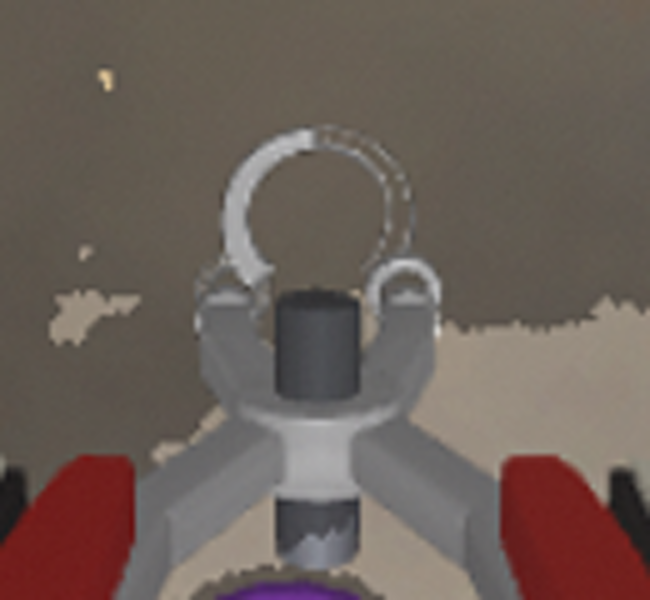

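Emit:
carry_out(
  motion=[
    [0.285,0,0,1.5,0],
    [0.33,0,0,1.2,0],
    [0.38,0,0,1,0],
    [0.43,0,0,0.6,0],
    [0.48,0,0,0.3,0],
    [0.51,0,0,0,0],
    [0.54,0,0,-0.2,0],
    [0.54,0,0,-0.2,0],
    [0.54,0,0,-0.2,0],
  ],
)

```text
time: 13.12
tool_pos: [438.7, 112.3, 108.7]
tcp_rot: [3.125, 0.002, 0.659]
contact_force: [0.8, -0.1, 0.9]
grip_width: 42.5
```

```bash
python3 - <<'E'
from h import *
o=st()
c=cap("wrist");crop(c,260,140,390,260,5,"w12.png")
d=cap("side");crop(d,270,210,370,290,8,"d12.png")
E
```

```text
t 13.12 pos [438.7 112.3 108.7] rot [3.1245e+00 1.9000e-03 6.5940e-01] F [ 0.8 -0.1  0.9] w 42.5 q [ 0.09  0.35  1.88 -0.02  0.9   1.02]
```

View pics/w12.png

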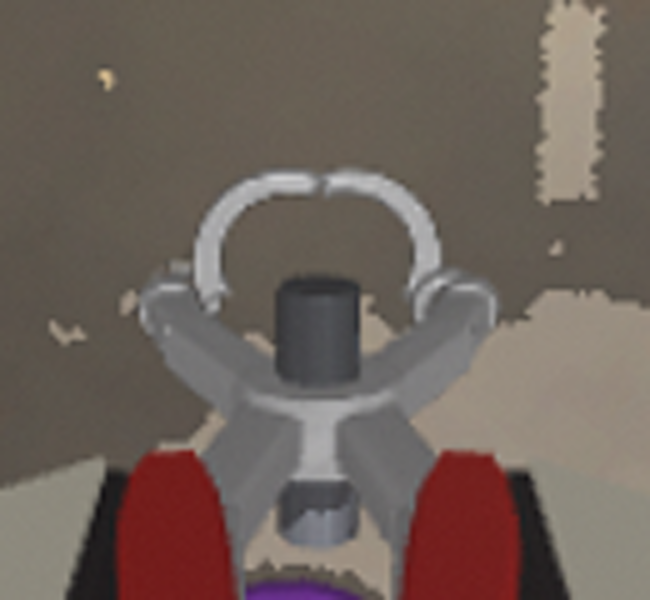

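View pics/d12.png

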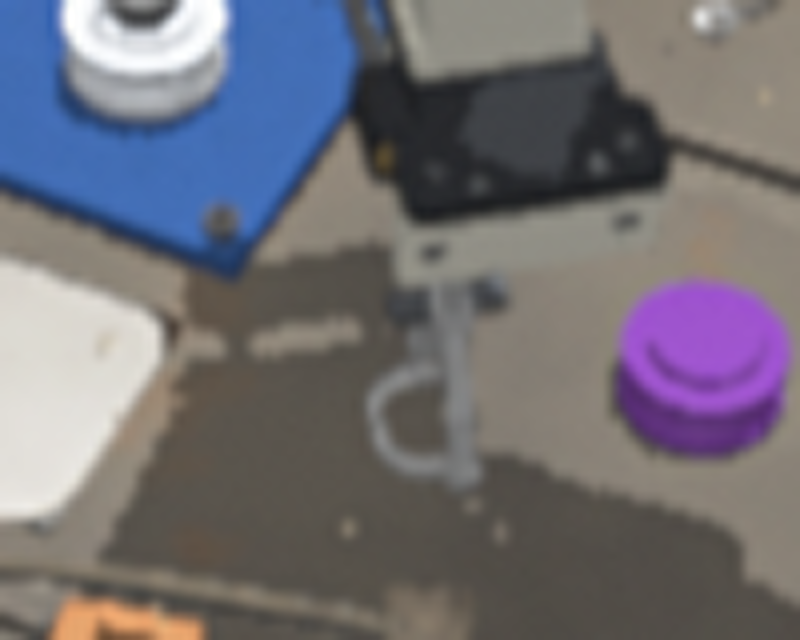

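Emit:
carry_out(
  motion=[
    [0.545,0,0,1,0],
    [0.545,0,0,1.5,0],
    [0.545,0,0,-5,0],
    [0.545,0,0,-15,0],
    [0.545,0,0,-40,0],
    [0.545,0,0,-70,0],
    [0.545,0,0,-100,0],
    [0.545,0,0,-100,0],
  ],
)

```text
time: 14.22
tool_pos: [438.8, 113.9, 210.5]
tcp_rot: [3.122, -0.002, 0.66]
contact_force: [-0.2, -0.6, -3.2]
grip_width: 41.8
```

```bash
python3 - <<'E'
from h import *
o=st()
c=cap("wrist");cv2.imwrite("pics/w13.png",c["color"][:,:,::-1])
d=cap("side");crop(d,250,110,410,270,4.5,"d13.png")
import pickle;pickle.dump((o,c),open("c13.pkl","wb"))
E
```

```text
t 14.22 pos [438.8 113.9 210.5] rot [ 3.1223e+00 -1.6000e-03  6.5950e-01] F [-0.2 -0.6 -3.2] w 41.8 q [ 0.1   0.22  1.74 -0.02  1.17  1.01]
```

View pics/w13.png

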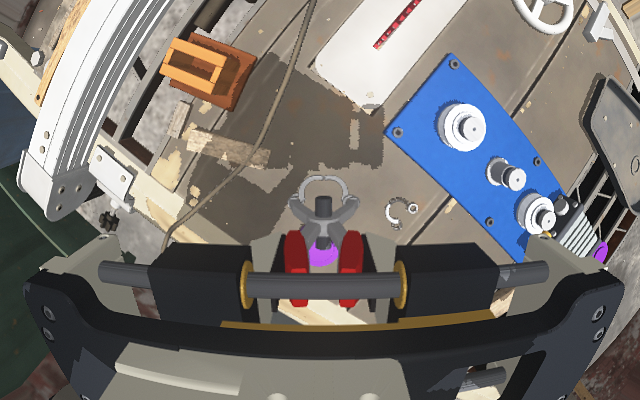

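View pics/d13.png

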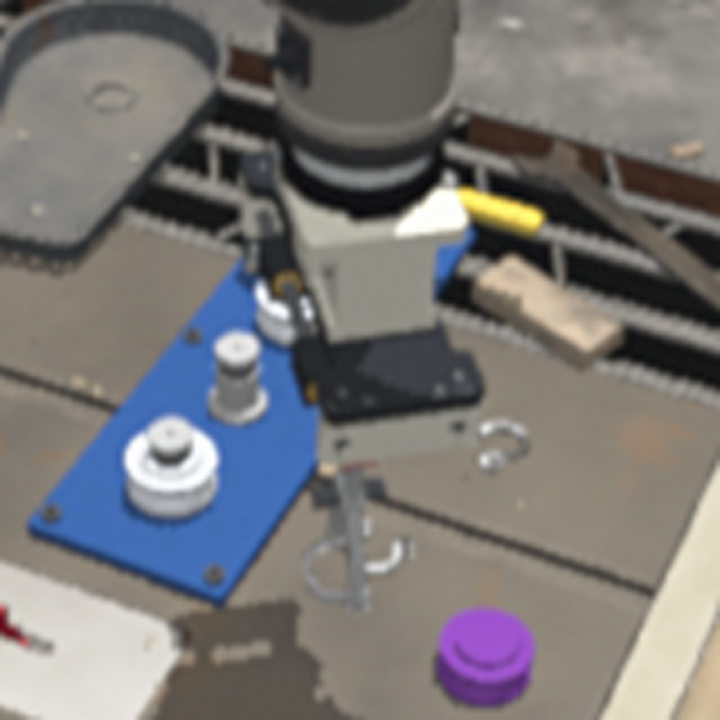

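```bash
python3 - <<'E'
from h import *
print(goal((536,-24),104,L=106))
E
```

```text
[ -6.  167.7   0.7]
```

Emit:
carry_out(
  motion=[
    [0.545,0,42,0,0],
    [0.545,-2,84,0,0],
    [0.545,-4,126,0,0],
    [0.545,-6,167,0,0],
    [0.545,-6,167,0,0],
    [0.545,-6,167,0,0],
    [0.545,-6,167,0,0],
  ],
)

```text
time: 15.2
tool_pos: [533.9, -21.0, 210.1]
tcp_rot: [3.127, 0.004, 0.66]
contact_force: [-0.4, -0.1, -2.1]
grip_width: 42.0
```

```bash
python3 - <<'E'
from h import *
o=st()
c=cap("wrist");crop(c,160,0,480,250,2.5,"w14.png")
import pickle;pickle.dump((o,c),open("c14.pkl","wb"))
E
```

```text
t 15.2 pos [533.9 -21.  210.1] rot [3.1266 0.0039 0.6605] F [-0.4 -0.1 -2.1] w 42.0 q [-0.17  0.37  1.53 -0.01  1.23  0.74]
```

View pics/w14.png

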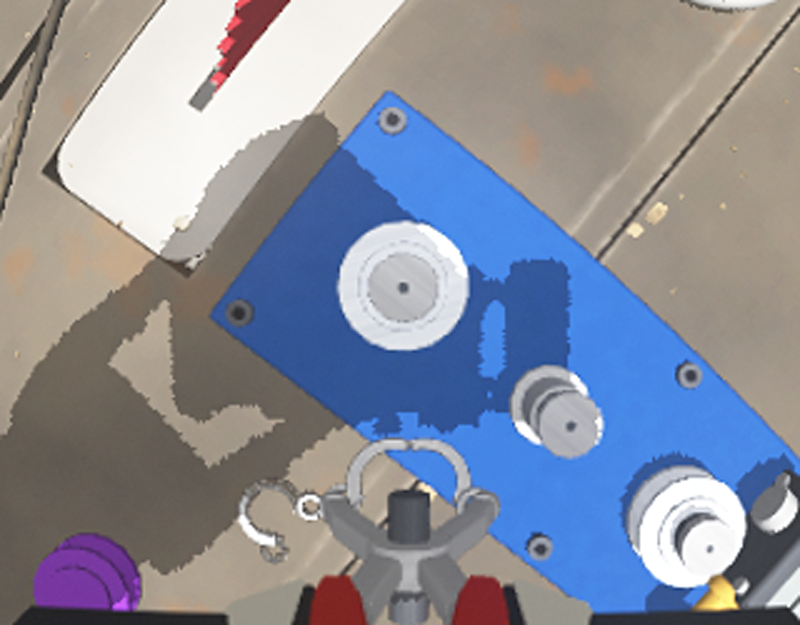

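```bash
python3 - <<'E'
from h import *
import pickle
o,c=pickle.load(open("c14.pkl","rb"))
f=lambda x,y:(x/2.5+160-.5,y/2.5+0-.5)
S=onz(c,[f(403,287),f(570,426),f(709,548)],62.5);print(S.round(1),np.linalg.norm(S[0]-S[1]),np.linalg.norm(S[2]-S[1]))
B=onz(c,[f(311,506),f(273,549)],5);print("ringB holes",B.round(1),np.linalg.norm(B[0]-B[1]))
pr=lambda p:(proj(c,tool2w([p],o))-[159.5,-.5])*2.5
for p in [(22+2,0,102),(0,28,102),(0,-28,102),(0,28,98),(0,0,41)]: print(p,pr(p))
g=np.array([3.7,0,103.5]);w=tool2w([g],o)[0];print("ring centre",w)
R=Rot.from_euler("xyz",o["tcp_rot"]).as_matrix()
for z in (75,48.5): print(z,(R.T@(np.array([*S[0][:2],z])-w)).round(1))
E
```

```text
[[ 589.8   22.9   62.5]
 [ 587.8  -65.    62.5]
 [ 586.7 -152.5   62.5]] 87.94726730062575 87.5081034749601
ringB holes [[477.   -7.6   5. ]
 [446.6  -5.5   5. ]] 30.501555843690166
(24, 0, 102) [[409.91329119 429.71998118]]
(0, 28, 102) [[489.41042629 496.79999094]]
(0, -28, 102) [[330.27694074 496.72951795]]
(0, 28, 98) [[490.55419057 500.1468813 ]]
(0, 0, 41) [[410.13948264 560.95872543]]
ring centre [537.49004615 -20.20874311 106.60079714]
75 [67.9 -2.5 31.3]
48.5 [68.  -2.9 57.8]
```

```bash
python3 - <<'E'
from h import *
import pickle
o,c=pickle.load(open("c14.pkl","rb"))
pts=[(22,0,103.5),(0,26,102),(0,-26,102),(3.7,0,103.5)]
crop(c,275,165,375,235,8,"w14b.png",marks=proj(c,tool2w(pts,o)))
E
```

```text
(no output)
```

View pics/w14b.png

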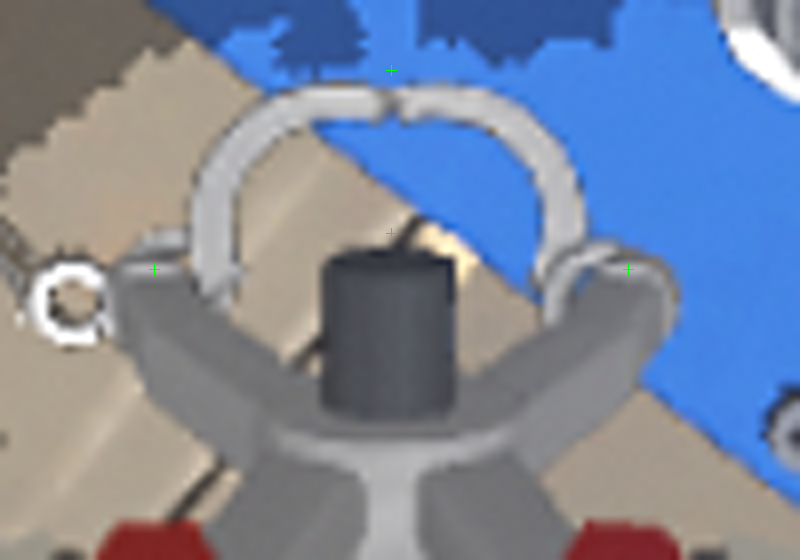

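```bash
python3 - <<'E'
from h import *
import pickle
o,c=pickle.load(open("c14.pkl","rb"))
w=onz(c,[(323.25,198.2)],105)[0];print(w)
R=Rot.from_euler("xyz",o["tcp_rot"]).as_matrix()
print("ring centre in tool",R.T@(w-o["tool_pos"]))
for z in (72,48.5): print(z,(R.T@(np.array([589.8,22.9,z])-w)).round(1))
E
```

```text
[533.73551407 -22.94631559 105.        ]
ring centre in tool [ -0.93816773  -0.16578388 105.11656473]
72 [72.5 -2.3 32.7]
48.5 [72.6 -2.7 56.2]
```

Emit:
carry_out(
  motion=[
    [0.545,24,-1,5,0],
    [0.545,48,-2,15,0],
    [0.545,72.5,-2.3,25,0],
    [0.545,72.5,-2.3,29,0],
    [0.545,72.5,-2.3,29,0],
    [0.545,72.5,-2.3,29,0],
    [0.545,72.5,-2.3,29,0],
  ],
)

```text
time: 16.12
tool_pos: [590.1, 24.5, 181.8]
tcp_rot: [3.125, 0.003, 0.66]
contact_force: [-0.4, -0.5, -2.4]
grip_width: 42.0
```

```bash
python3 - <<'E'
from h import *
o=st()
c=cap("wrist");crop(c,265,150,385,240,6.5,"w15.png")
d=cap("side");crop(d,250,150,350,250,6,"d15.png")
s=cap("scene");crop(s,240,150,340,250,6,"s15.png")
import pickle;pickle.dump((o,c,d,s),open("c15.pkl","wb"))
E
```

```text
t 16.12 pos [590.1  24.5 181.8] rot [3.1253e+00 2.9000e-03 6.6010e-01] F [-0.4 -0.5 -2.4] w 42.0 q [-0.08  0.49  1.41 -0.01  1.23  0.83]
```

View pics/w15.png

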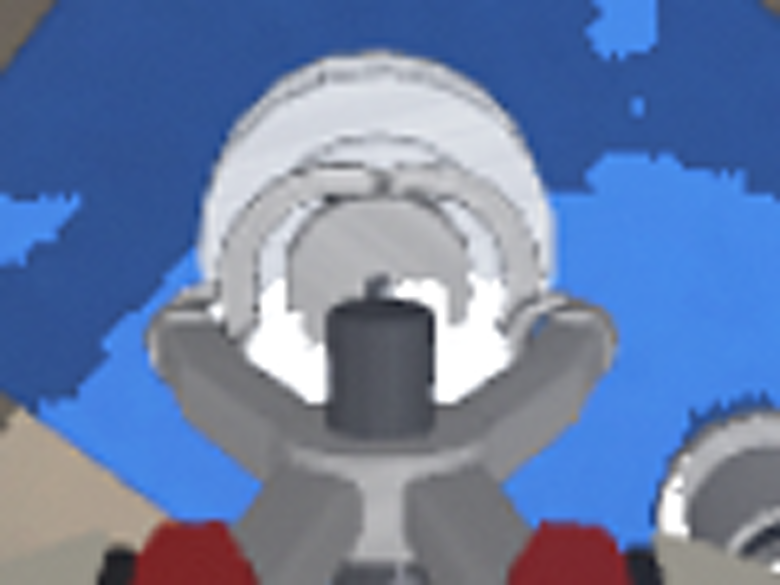

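View pics/d15.png

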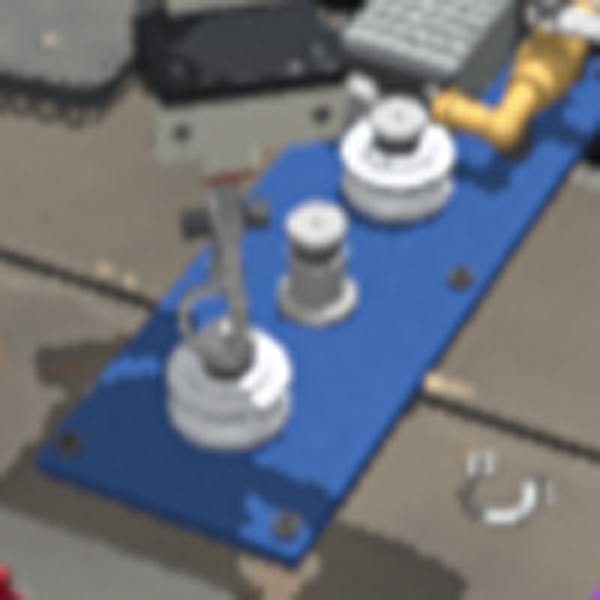

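View pics/s15.png

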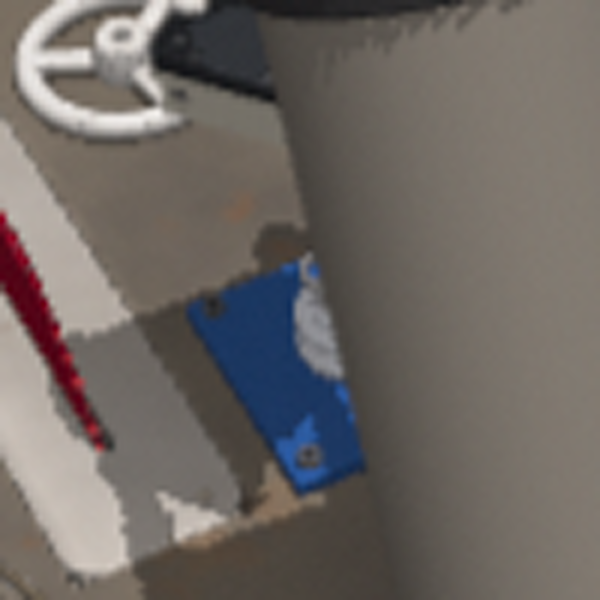

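```bash
python3 - <<'E'
from h import *
import pickle
o,c,d,s=pickle.load(open("c15.pkl","rb"))
f=lambda x,y:(x/6.5+265-.5,y/6.5+150-.5)
R=Rot.from_euler("xyz",o["tcp_rot"]).as_matrix()
sh=onz(c,[f(378,285)],62.5)[0]
h=onz(c,[f(380,182)],o["tool_pos"][2]-102.7-0)[0]; l=onz(c,[f(262,270)],79)[0];r=onz(c,[f(505,270)],79)[0]
print(sh,h,"dx,dy hinge-shaft in tool",(R.T@(h-sh)).round(1),"mid inner",(R.T@((l+r)/2-sh)).round(1),"inner w",np.linalg.norm(l-r))
# top edge of shaft
e=onz(c,[f(378,197)],62.5)[0];print("edge r",(R.T@(e-sh)).round(1))
E
```

```text
[590.11418096  23.0346448   62.5       ] [605.15079437  34.69135612  79.05513287] dx,dy hinge-shaft in tool [ 19.    0.3 -16.6] mid inner [  6.8   0.8 -16.5] inner w 32.686866295827144
edge r [13. -0. -0.]
```

Emit:
carry_out(
  motion=[
    [0.545,0,-0.6,6,0],
    [0.545,0,-0.7,12,0],
    [0.545,0,-0.8,18,0],
    [0.545,0,-0.9,23,0],
    [0.545,0,-1,25.5,0],
    [0.545,0,-1,25.5,0],
  ],
)

```text
time: 17.02
tool_pos: [589.7, 25.0, 155.8]
tcp_rot: [3.126, 0.003, 0.66]
contact_force: [-0.1, -0.0, -1.8]
grip_width: 41.8
```

```bash
python3 - <<'E'
from h import *
o=st()
c=cap("wrist");crop(c,265,150,385,240,6.5,"w16.png")
d=cap("side");crop(d,250,150,350,250,6,"d16.png")
import pickle;pickle.dump((o,c,d),open("c16.pkl","wb"))
E
```

```text
t 17.02 pos [589.7  25.  155.8] rot [3.1258 0.0033 0.6603] F [-0.1 -0.  -1.8] w 41.8 q [-0.08  0.52  1.45 -0.02  1.17  0.84]
```

View pics/w16.png

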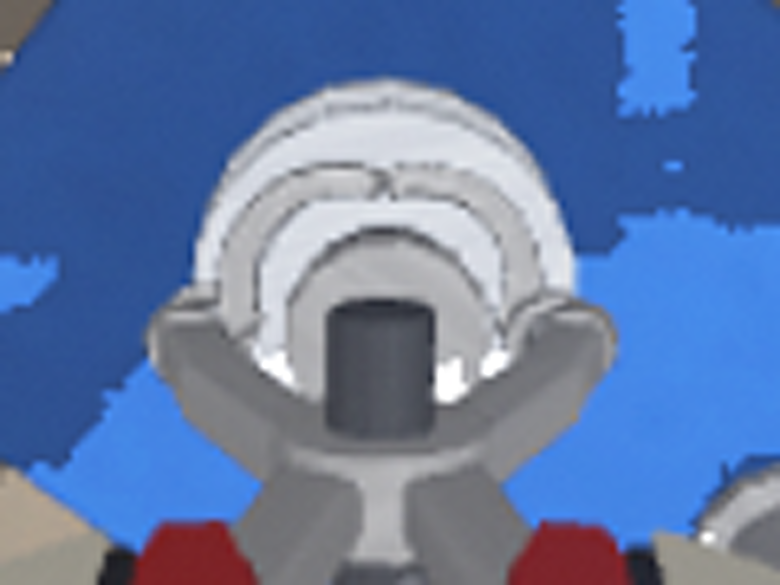

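View pics/d16.png

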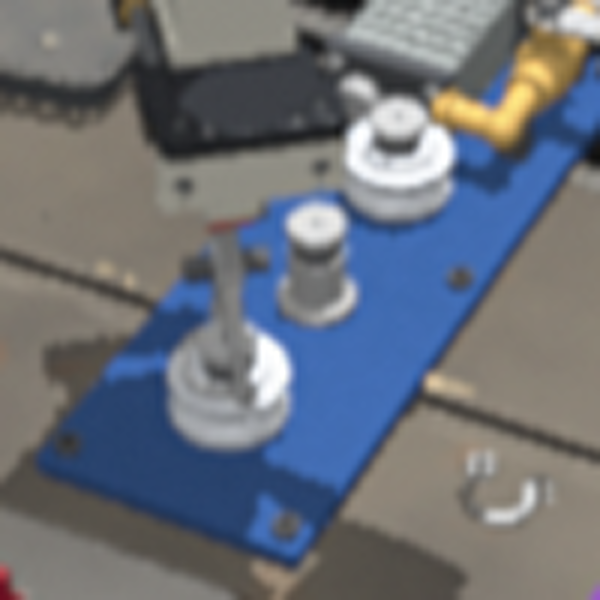

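Emit:
carry_out(
  motion=[
    [0.545,0,1.2,1,0],
    [0.545,-1.5,1.2,1.5,0],
    [0.545,-3.3,1.2,1.5,0],
    [0.545,-3.3,1.2,1.5,0],
  ],
)

```text
time: 17.62
tool_pos: [588.1, 21.9, 154.9]
tcp_rot: [3.125, 0.002, 0.66]
contact_force: [0.7, 0.8, -1.1]
grip_width: 42.1
```

```bash
python3 - <<'E'
from h import *
o=st()
c=cap("wrist");crop(c,265,150,385,240,6.5,"w17.png")
E
```

```text
t 17.62 pos [588.1  21.9 154.9] rot [3.125e+00 2.400e-03 6.601e-01] F [ 0.7  0.8 -1.1] w 42.1 q [-0.09  0.52  1.46 -0.02  1.16  0.83]
```

View pics/w17.png

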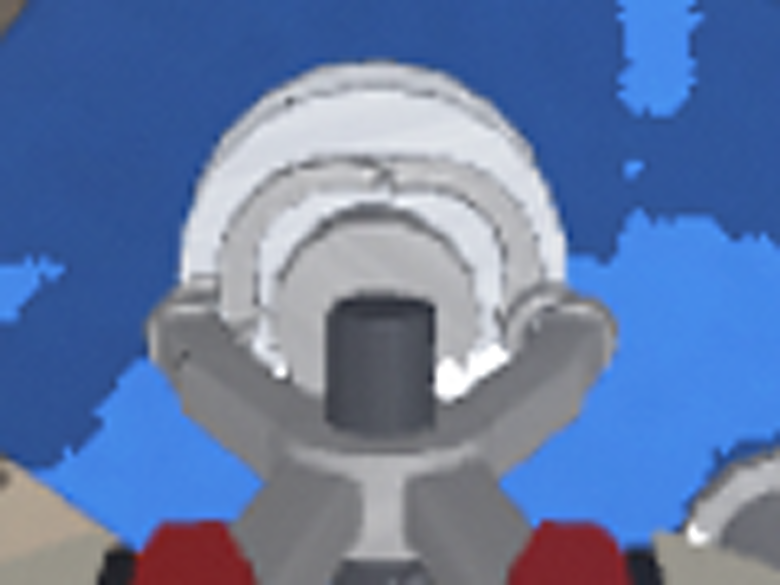

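```bash
python3 - <<'E'
from h import *
c=cap("wrist");o=bot.get_obs()
f=lambda x,y:(x/6.5+265-.5,y/6.5+150-.5)
R=Rot.from_euler("xyz",o["tcp_rot"]).as_matrix()
S=np.array([590.0,23.0,0])
e=onz(c,[f(380,207)],62.5)[0];h=onz(c,[f(380,190)],51.5)[0];hh=onz(c,[f(380,174)],52)[0]
l=onz(c,[f(275,300)],62.5)[0];r=onz(c,[f(483,300)],62.5)[0]
print("edge of collar",(R.T@(e-S)).round(1),"ring inner",(R.T@(h-S)).round(1),"hinge",(R.T@(hh-S)).round(1),np.linalg.norm(l-r),(R.T@((l+r)/2-S)).round(1))
E
```

```text
edge of collar [ 15.1   1.8 -62.5] ring inner [ 14.7   1.8 -51.5] hinge [ 17.    1.8 -52. ] 26.974714793847188 [  2.6   1.7 -62.5]
```

Emit:
carry_out(
  motion=[
    [0.545,-2,0,0.5,0],
    [0.5,-3,0,0.7,0],
    [0.46,-4,0,0.9,0],
    [0.42,-5,0,1.2,0],
    [0.38,-6,0,1.4,0],
    [0.34,-7,0,1.6,0],
    [0.3,-8,0,1.8,0],
    [0.28,-8.2,0,1.8,0],
    [0.28,-8.2,0,1.8,0],
  ],
)

```text
time: 18.85
tool_pos: [581.5, 16.7, 152.7]
tcp_rot: [3.125, 0.003, 0.66]
contact_force: [0.4, -0.4, 0.1]
grip_width: 66.2
```

```bash
python3 - <<'E'
from h import *
o=st()
c=cap("wrist");crop(c,265,150,385,240,6.5,"w18.png")
d=cap("side");crop(d,250,150,350,250,6,"d18.png")
E
```

```text
t 18.85 pos [581.5  16.7 152.7] rot [3.1253 0.0032 0.6601] F [ 0.4 -0.4  0.1] w 66.2 q [-0.1   0.51  1.48 -0.02  1.15  0.82]
```

View pics/w18.png

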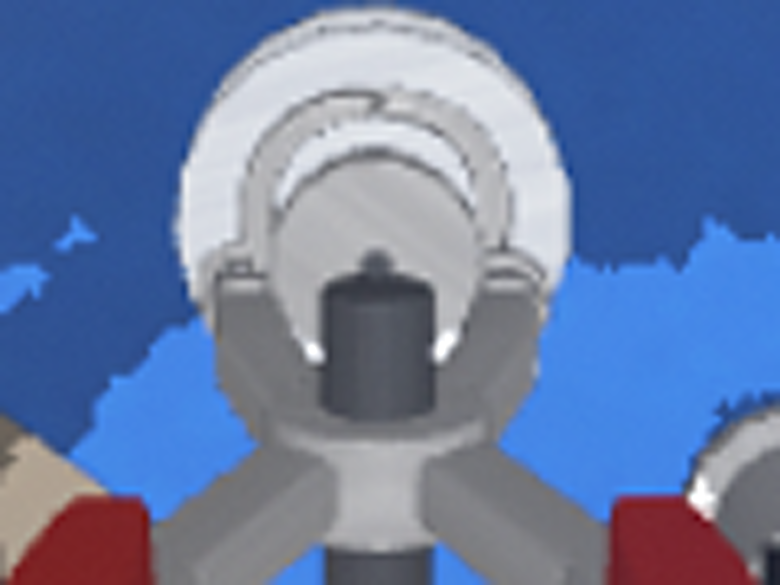

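View pics/d18.png

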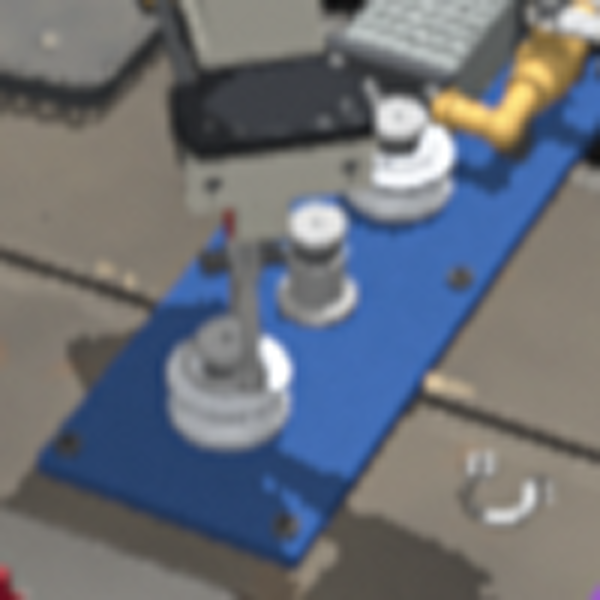

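```bash
python3 - <<'E'
from h import *
c=cap("wrist");o=bot.get_obs()
f=lambda x,y:(x/6.5+265-.5,y/6.5+150-.5)
R=Rot.from_euler("xyz",o["tcp_rot"]).as_matrix()
S=onz(c,[f(377,258)],62.5)[0]; print(S)
for n,p,z in (("edge",(380,151),62.5),("inner",(378,119),51),("hinge",(378,103),51),("lugL",(235,265),51),("lugR",(515,265),51),("left in",(270,200),51),("right in",(487,200),51),("tipL",(237,245),51),("shL",(243,285),51),("shR",(513,285),51)):
    print(n,(R.T@(onz(c,[f(*p)],z)[0]-S)).round(1))
crop(c,295,155,350,200,14,"w18b.png")
E
```

```text
[590.73543522  23.1246049   62.5       ]
edge [14.   0.4 -0. ]
inner [15.8  0.1 11.5]
hinge [18.   0.1 11.5]
lugL [ -4.  -19.   11.2]
lugR [-4.2 18.5 11.8]
left in [  4.9 -14.2  11.3]
right in [ 4.8 14.6 11.7]
tipL [ -1.2 -18.7  11.2]
shL [ -6.8 -18.   11.2]
shR [-7.  18.3 11.8]
```

View pics/w18b.png

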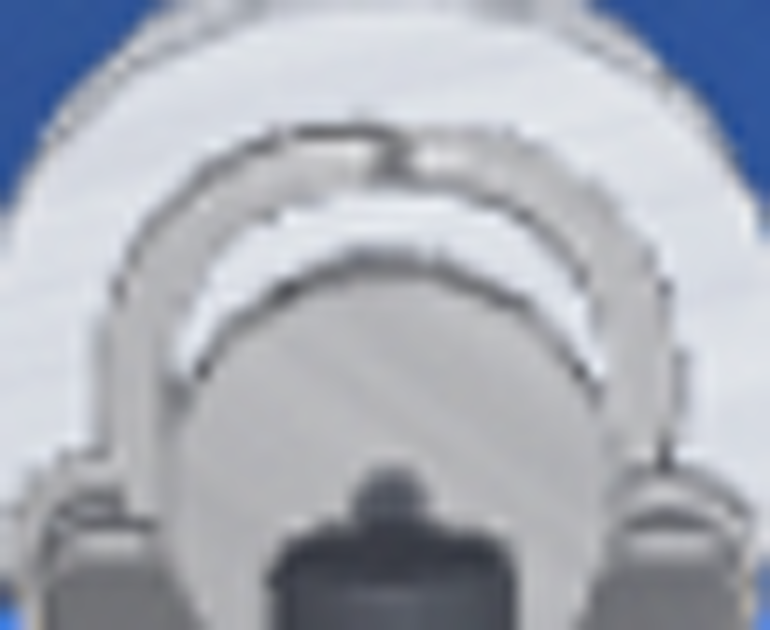

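Emit:
carry_out(
  motion=[
    [0.34,0.8,0,-0.3,0],
    [0.39,1.6,0,-0.6,0],
    [0.44,2.2,0,-0.9,0],
    [0.49,2.8,0,-1.2,0],
    [0.545,3.4,0,-1.5,0],
    [0.545,3.4,0,-1.5,0],
    [0.545,3.4,0,-1.5,0],
    [0.545,0,0,-1.5,0],
    [0.545,-2,0,-1.5,0],
    [0.545,-2,0,-1.5,0],
  ],
)

```text
time: 20.25
tool_pos: [580.0, 15.7, 154.4]
tcp_rot: [3.125, 0.002, 0.66]
contact_force: [1.2, 1.8, -3.2]
grip_width: 41.9
```

```bash
python3 - <<'E'
from h import *
o=st()
c=cap("wrist");crop(c,265,150,385,240,6.5,"w19.png")
E
```

```text
t 20.25 pos [580.   15.7 154.4] rot [3.1253e+00 2.3000e-03 6.5990e-01] F [ 1.2  1.8 -3.2] w 41.9 q [-0.1   0.5   1.48 -0.01  1.15  0.82]
```

View pics/w19.png

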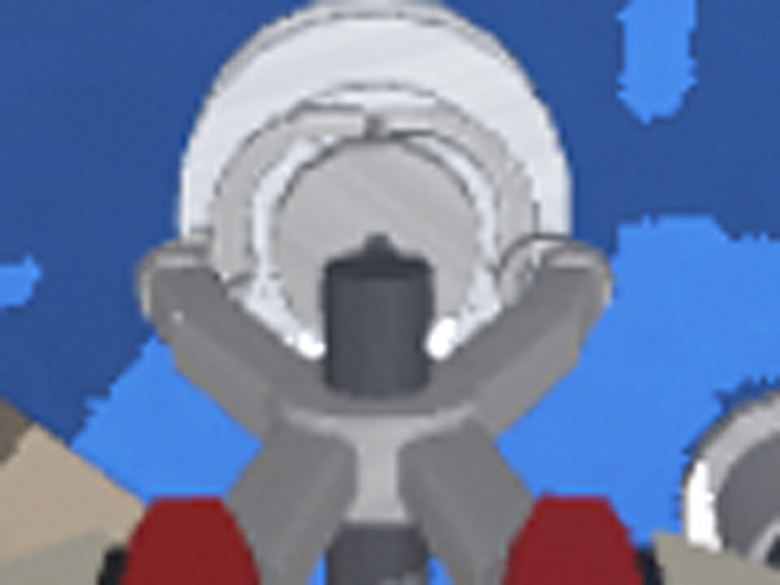

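Emit:
carry_out(
  motion=[
    [0.545,-0.8,0,0,0],
    [0.5,-1.8,0,0.2,0],
    [0.46,-2.9,0,0.4,0],
    [0.42,-4,0,0.7,0],
    [0.38,-5,0,0.9,0],
    [0.34,-6,0,1.1,0],
    [0.3,-7,0,1.3,0],
    [0.28,-7.2,0,1.3,0],
    [0.28,-7.2,0,1.3,0],
  ],
)

```text
time: 21.42
tool_pos: [574.2, 11.3, 152.9]
tcp_rot: [3.126, 0.003, 0.66]
contact_force: [-0.2, 1.1, -1.4]
grip_width: 66.4
```

```bash
python3 - <<'E'
from h import *
o=st()
c=cap("wrist");crop(c,265,150,385,240,6.5,"w20.png")
E
```

```text
t 21.43 pos [574.2  11.3 152.9] rot [3.1256e+00 2.8000e-03 6.6000e-01] F [-0.2  1.1 -1.4] w 66.4 q [-0.11  0.49  1.5  -0.01  1.14  0.81]
```

View pics/w20.png

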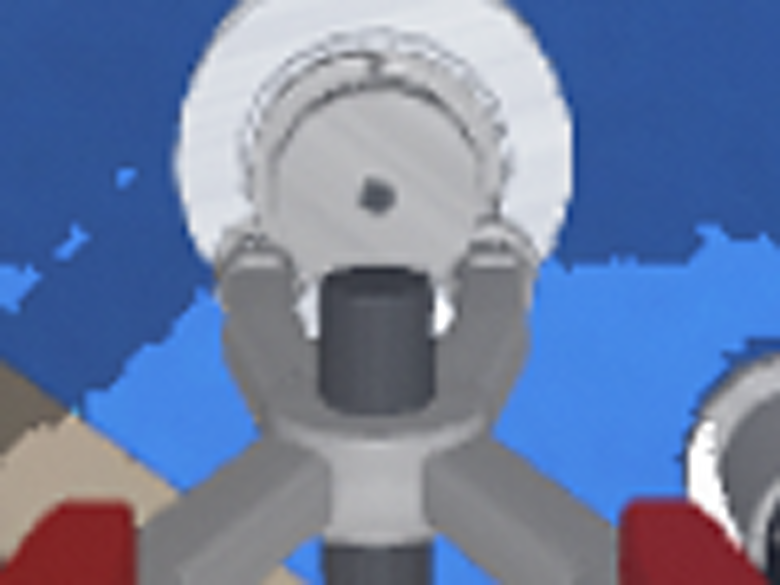

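Emit:
carry_out(
  motion=[
    [0.28,0,0,-2,0],
    [0.28,0,0,-5,0],
    [0.28,0,0.2,-12,0],
    [0.28,0,0.5,-35,0],
    [0.28,-20,1,-58,0],
    [0.28,-40,1,-58,0],
    [0.28,-40,1,-58,0],
  ],
)

```text
time: 22.35
tool_pos: [542.4, -13.7, 211.9]
tcp_rot: [3.125, 0.002, 0.659]
contact_force: [0.1, 0.3, -3.1]
grip_width: 66.1
```

```bash
python3 - <<'E'
from h import *
o=st()
c=cap("wrist");cv2.imwrite("pics/w21.png",c["color"][:,:,::-1]);crop(c,275,70,395,170,6.5,"w21b.png")
d=cap("side");crop(d,240,130,400,290,4.5,"d21.png")
import pickle;pickle.dump((o,c),open("c21.pkl","wb"))
E
```

```text
t 22.35 pos [542.4 -13.7 211.9] rot [3.1249e+00 2.2000e-03 6.5890e-01] F [ 0.1  0.3 -3.1] w 66.1 q [-0.16  0.38  1.51 -0.01  1.24  0.76]
```

View pics/w21.png

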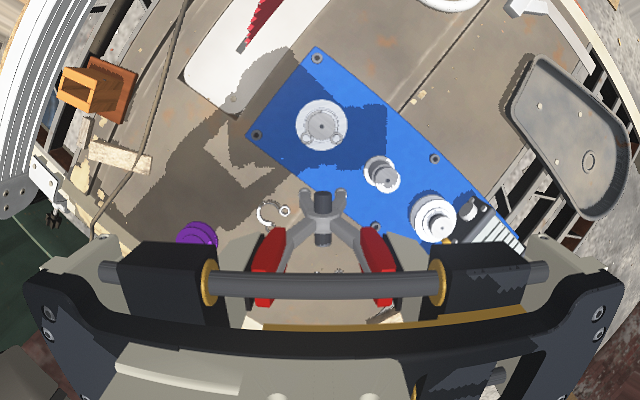

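View pics/w21b.png

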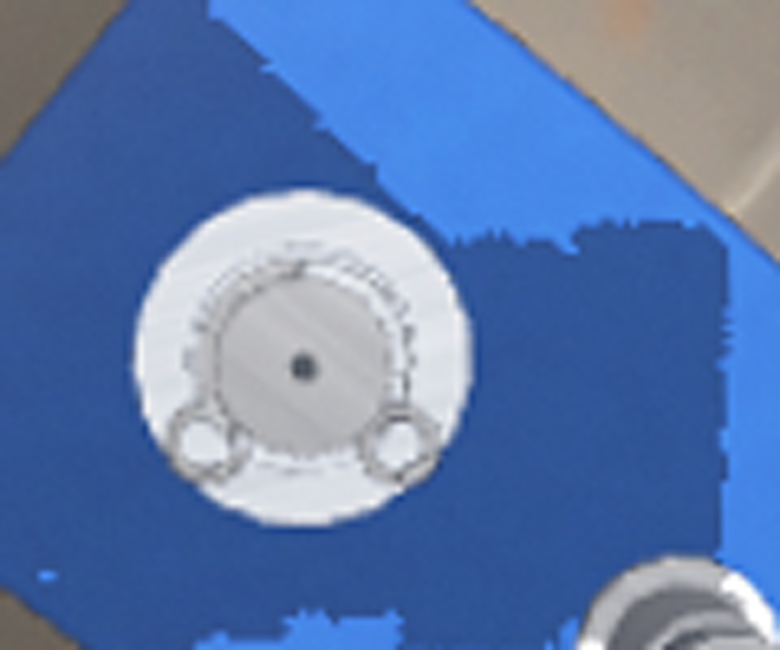

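View pics/d21.png

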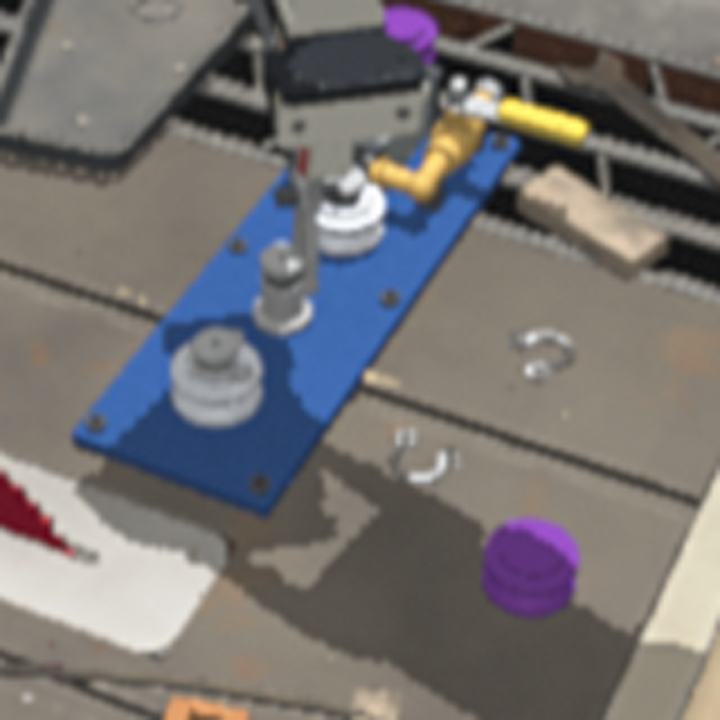

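```bash
python3 - <<'E'
from h import *
import pickle
o,c=pickle.load(open("c21.pkl","rb"))
print(proj(c,tool2w([[0,16,101],[0,-16,101]],o)))
crop(c,250,180,370,240,6.5,"w21c.png",marks=proj(c,tool2w([[0,16,101],[0,-16,101],[0,16,106],[0,-16,106]],o)))
print(goal((458,-56),60))
E
```

```text
[[341.75989563 198.52137431]
 [305.16584963 198.50567474]]
[-93.3 -20.8  45.2]
```

View pics/w21c.png

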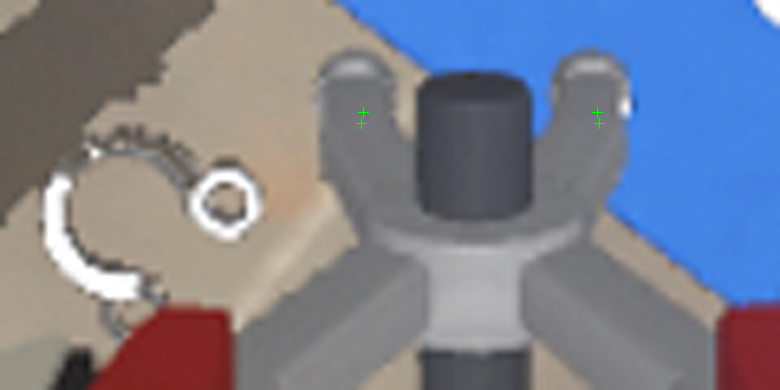

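```bash
cat >> h.py <<'E'
def goal2(xy,z,yaw,off,o=None):
    "shift+spin so that tool point off lands at (xy,z) after turning to yaw(deg)"
    o=o or bot.get_obs(); R=Rot.from_euler("xyz",o["tcp_rot"]); spin=np.degrees(o["tcp_rot"][2])-yaw
    Rn=R*Rot.from_euler("z",spin,degrees=True)
    t=np.array([xy[0],xy[1],z])-Rn.apply(off); return R.inv().apply(t-o["tool_pos"]).round(1),round(spin,1)
E
python3 - <<'E'
from h import *
st()
print(goal2((458,-56),55,86,(6.5,-.8,106)))
E
```

```text
t 22.45 pos [543.2 -13.1 211.4] rot [3.1252e+00 2.0000e-03 6.5960e-01] F [-0.2 -0.6 -1.1] w 66.0 q [-0.16  0.38  1.51 -0.01  1.24  0.76]
(array([-97. , -15.5,  50.2]), np.float64(-48.2))
```

Emit:
carry_out(
  motion=[
    [0.28,-30,-5,0,-10],
    [0.28,-60,-10,10,-20],
    [0.28,-97,-15.5,25,-30],
    [0.28,-97,-15.5,40,-40],
    [0.28,-97,-15.5,50,-48.2],
    [0.28,-97,-15.5,50,-48.2],
    [0.28,-97,-15.5,50,-48.2],
  ],
)

```text
time: 23.32
tool_pos: [458.0, -60.8, 161.6]
tcp_rot: [3.132, 0.014, 1.498]
contact_force: [0.2, 0.3, -1.7]
grip_width: 66.4
```

```bash
python3 - <<'E'
from h import *
o=st()
c=cap("wrist");P=proj(c,tool2w([[6.5,15.2,101],[6.5,-16.8,101]],o));crop(c,250,110,400,240,5,"w22.png",marks=P)
import pickle;pickle.dump((o,c),open("c22.pkl","wb"))
E
```

```text
t 23.32 pos [458.  -60.8 161.6] rot [3.1316 0.0136 1.4985] F [ 0.2  0.3 -1.7] w 66.4 q [-0.29  0.29  1.8  -0.01  1.04 -0.21]
```

View pics/w22.png

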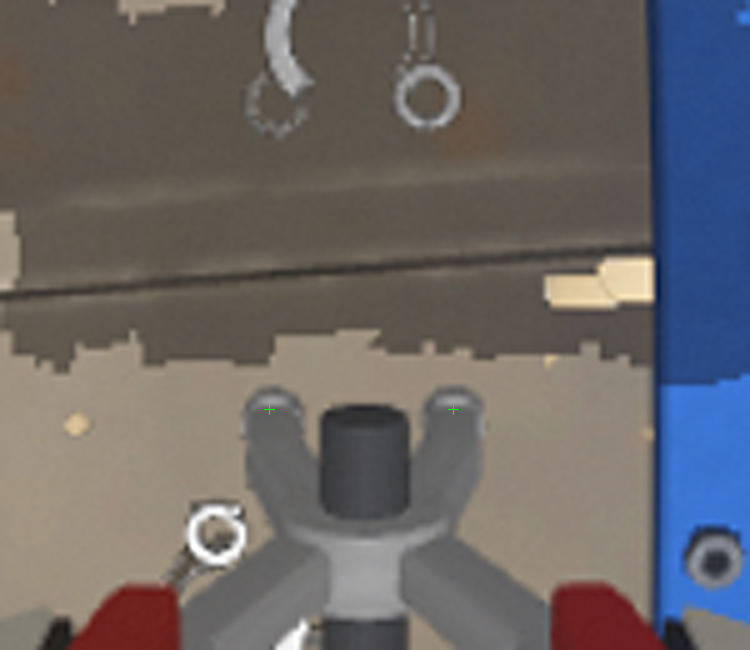

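```bash
python3 - <<'E'
from h import *
import pickle
o,c=pickle.load(open("c22.pkl","rb"))
f=lambda x,y:(x/5+250-.5,y/5+110-.5)
B=onz(c,[f(277,104),f(428,97)],5);m=B.mean(0);n=B[1]-B[0];yaw=np.degrees(np.arctan2(n[1],n[0]))+90
print(B.round(1),m,np.linalg.norm(n),yaw)
print(goal2(m[:2],14,yaw,(8.6,-.3,105.7)))
E
```

```text
[[445.5  -6.6   5. ]
 [476.   -7.4   5. ]] [460.72214141  -7.0227239    5.        ] 30.4778239875898 88.44478616420548
(array([47.3, -2. , 41.2]), np.float64(-2.6))
```

Emit:
carry_out(
  motion=[
    [0.28,24,-1,10,-1],
    [0.28,47.3,-2,25,-2.6],
    [0.28,47.3,-2,38,-2.6],
    [0.28,47.3,-2,41,-2.6],
    [0.28,47.3,-2,41,-2.6],
  ],
)

```text
time: 24.0
tool_pos: [460.0, -14.8, 120.2]
tcp_rot: [3.132, 0.014, 1.543]
contact_force: [0.1, 0.4, -3.1]
grip_width: 66.0
```

```bash
python3 - <<'E'
from h import *
o=st()
c=cap("wrist");P=proj(c,tool2w([[8.6,15.7,101],[8.6,-16.3,101]],o));crop(c,270,130,380,230,7,"w23.png",marks=P)
import pickle;pickle.dump((o,c),open("c23.pkl","wb"))
E
```

```text
t 24.0 pos [460.  -14.8 120.2] rot [3.1318 0.0143 1.543 ] F [ 0.1  0.4 -3.1] w 66.0 q [-0.19  0.35  1.86 -0.02  0.93 -0.15]
```

View pics/w23.png

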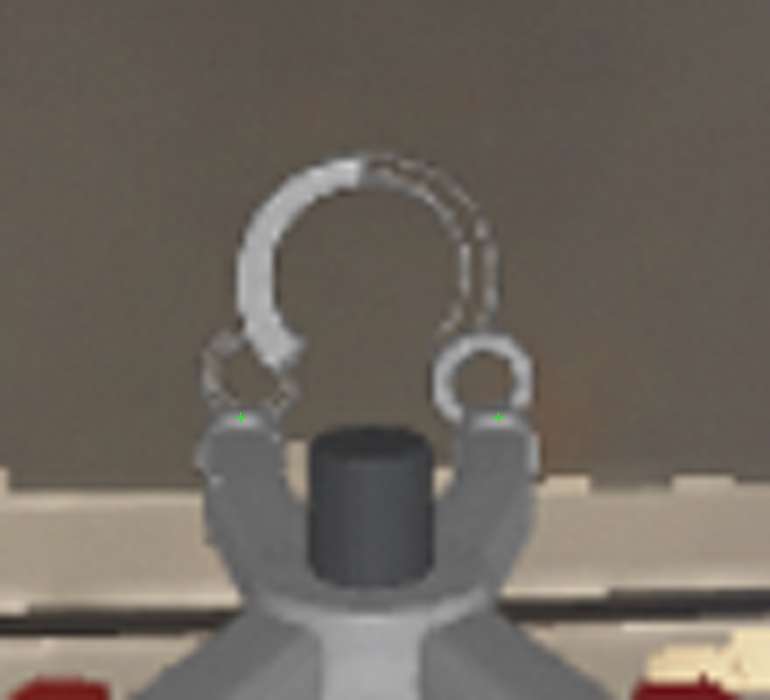

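```bash
python3 - <<'E'
from h import *
import pickle
o,c=pickle.load(open("c23.pkl","rb"))
f=lambda x,y:(x/7+270-.5,y/7+130-.5)
B=onz(c,[f(247,377),f(485,380)],5);m=B.mean(0);n=B[1]-B[0];yaw=np.degrees(np.arctan2(n[1],n[0]))+90
print(B.round(1),m,np.linalg.norm(n),yaw)
print(goal2(m[:2],2.5,yaw,(8.6,-.3,105.7)))
E
```

```text
[[445.2  -5.8   5. ]
 [476.1  -7.1   5. ]] [460.62186124  -6.46709424   5.        ] 30.92173048608609 87.53560990263466
(array([ 1.4, -0.8, 12.1]), np.float64(0.9))
```

Emit:
carry_out(
  motion=[
    [0.28,0.8,-0.5,3,0.8],
    [0.28,0.8,-0.5,6,0.8],
    [0.28,0.8,-0.5,9,0.8],
    [0.28,0.8,-0.5,11.5,0.8],
    [0.28,0.8,-0.5,11.5,0.8],
  ],
)

```text
time: 24.68
tool_pos: [459.7, -14.1, 108.7]
tcp_rot: [3.132, 0.014, 1.529]
contact_force: [0.1, 0.4, -2.4]
grip_width: 66.0
```

```bash
python3 - <<'E'
from h import *
o=st()
c=cap("wrist");crop(c,270,130,380,230,7,"w24.png")
E
```

```text
t 24.68 pos [459.7 -14.1 108.7] rot [3.1316 0.0141 1.5291] F [ 0.1  0.4 -2.4] w 66.0 q [-0.19  0.36  1.87 -0.02  0.9  -0.14]
```

View pics/w24.png

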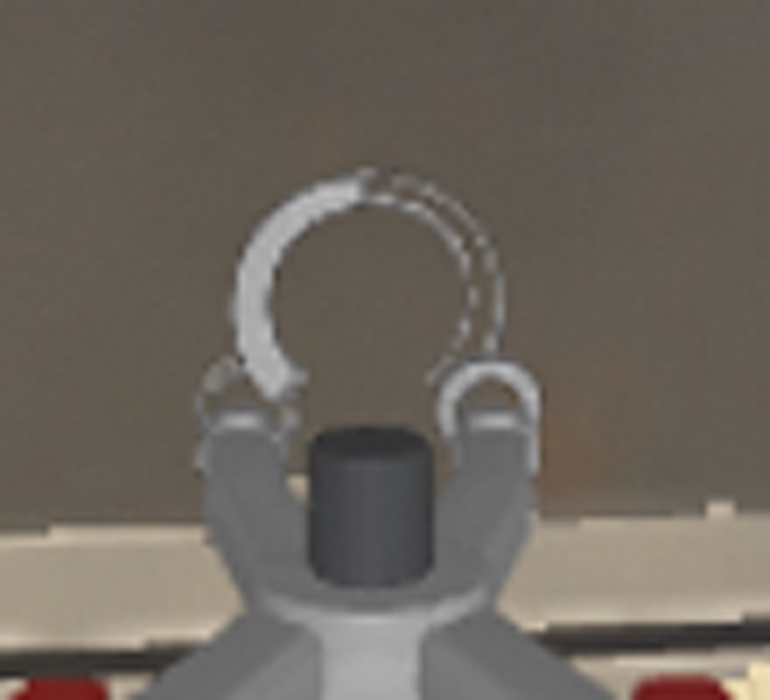

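Emit:
carry_out(
  motion=[
    [0.28,0.8,0,1.5,0],
    [0.33,0.8,0,1.4,0],
    [0.38,0.8,0,1.2,0],
    [0.43,0.8,0,0.8,0],
    [0.48,0.8,0,0.4,0],
    [0.51,0.8,0,0.1,0],
    [0.545,0.8,0,0,0],
    [0.545,0.8,0,0,0],
    [0.545,0.8,0,0.8,0],
    [0.545,0.8,0,1,0],
  ],
)

```text
time: 25.98
tool_pos: [459.8, -13.4, 108.0]
tcp_rot: [3.131, 0.014, 1.529]
contact_force: [-1.7, 0.5, 3.3]
grip_width: 42.1
```

```bash
python3 - <<'E'
from h import *
o=st()
c=cap("wrist");crop(c,270,130,380,230,7,"w25.png")
E
```

```text
t 25.98 pos [459.8 -13.4 108. ] rot [3.1312 0.0143 1.5292] F [-1.7  0.5  3.3] w 42.1 q [-0.19  0.36  1.87 -0.02  0.9  -0.14]
```

View pics/w25.png

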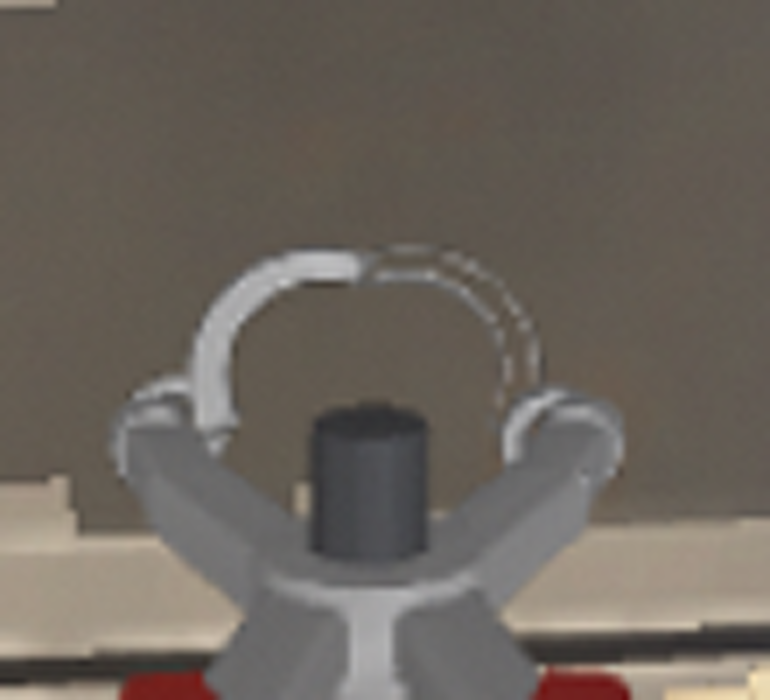

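```bash
python3 - <<'E'
from h import *
print(goal2((585,-216),105,87.6,(8,0,107)))
E
```

```text
(array([-205.2,  133.4,  -99.7]), np.float64(0.0))
```

Emit:
carry_out(
  motion=[
    [0.545,0,0,-10,0],
    [0.545,0,0,-40,0],
    [0.545,-20,10,-80,0],
    [0.545,-60,40,-103,0],
    [0.545,-100,70,-103,0],
    [0.545,-150,100,-103,0],
    [0.545,-190,125,-103,0],
    [0.545,-205,133,-103,0],
    [0.545,-205,133,-103,0],
    [0.545,-205,133,-103,0],
  ],
)

```text
time: 27.28
tool_pos: [582.8, -221.2, 215.4]
tcp_rot: [3.132, 0.014, 1.53]
contact_force: [-0.0, -0.2, -2.8]
grip_width: 42.0
```

```bash
python3 - <<'E'
from h import *
o=st()
c=cap("wrist");crop(c,240,60,400,220,4.5,"w26.png")
import pickle;pickle.dump((o,c),open("c26.pkl","wb"))
E
```

```text
t 27.27 pos [ 582.8 -221.2  215.4] rot [3.1317 0.0136 1.5297] F [-0.  -0.2 -2.8] w 42.0 q [-0.48  0.53  1.26 -0.01  1.34 -0.44]
```

View pics/w26.png

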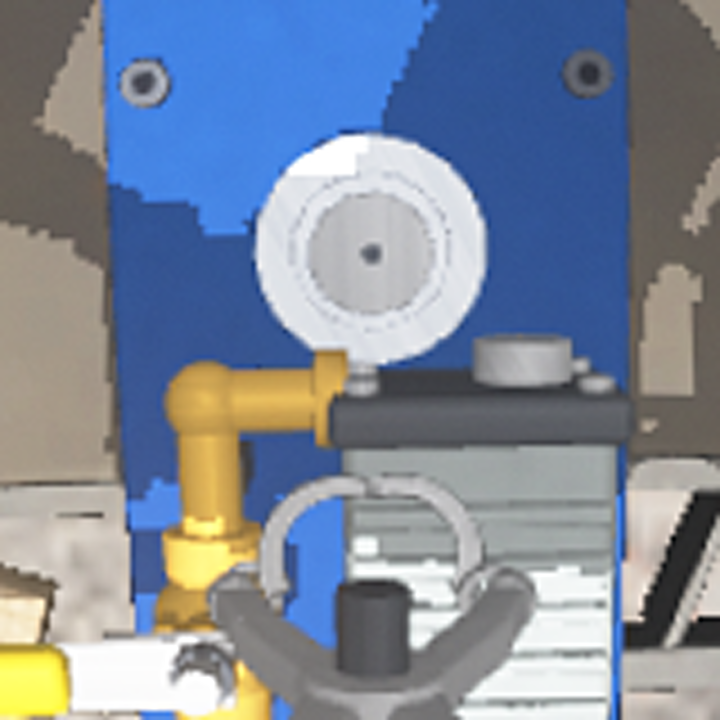

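```bash
python3 - <<'E'
from h import *
import pickle
o,c=pickle.load(open("c26.pkl","rb"))
f=lambda x,y:(x/4.5+240-.5,y/4.5+60-.5)
R=Rot.from_euler("xyz",o["tcp_rot"]).as_matrix()
S=onz(c,[f(371,253)],62.5)[0];print(S)
zr=o["tool_pos"][2]-104
h=onz(c,[f(373,487)],zr)[0];l=onz(c,[f(287,560)],zr)[0];r=onz(c,[f(457,560)],zr)[0]
print("hinge in tool",R.T@(h-o["tool_pos"]),"inner w",np.linalg.norm(l-r),"mid",R.T@((l+r)/2-o["tool_pos"]))
x=R[:,0]
ctr=h-18.6*x; print(ctr)
for z in (79,50): print(z,(R.T@(np.array([S[0],S[1],z])-ctr)).round(1))
E
```

```text
[ 586.2765602  -153.28175467   62.5       ]
hinge in tool [ 26.92223317  -0.26723005 103.64588482] inner w 32.95846235870084 mid [ 12.48851107  -0.45349535 103.84034922]
[ 583.81015104 -214.35608456  111.61169319]
79 [61.6 -0.4 31.8]
50 [62.  -0.6 60.8]
```

Emit:
carry_out(
  motion=[
    [0.545,20,0,0,0],
    [0.545,40,0,5,0],
    [0.545,61.6,-0.4,20,0],
    [0.545,61.6,-0.4,32,0],
    [0.545,61.6,-0.4,32,0],
    [0.545,61.6,-0.4,32,0],
    [0.545,61.6,-0.4,32,0],
  ],
)

```text
time: 28.2
tool_pos: [585.5, -160.5, 183.2]
tcp_rot: [3.13, 0.014, 1.529]
contact_force: [0.1, 0.6, -1.7]
grip_width: 42.0
```

```bash
python3 - <<'E'
from h import *
o=st()
c=cap("wrist");crop(c,265,150,385,240,6.5,"w27.png")
import pickle;pickle.dump((o,c),open("c27.pkl","wb"))
E
```

```text
t 28.2 pos [ 585.5 -160.5  183.2] rot [3.1304 0.0143 1.5293] F [ 0.1  0.6 -1.7] w 42.0 q [-0.39  0.52  1.37 -0.01  1.24 -0.34]
```

View pics/w27.png

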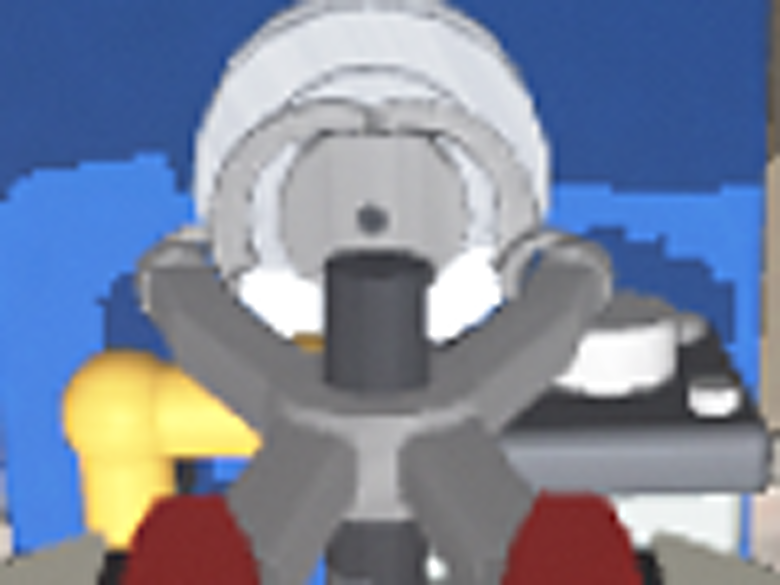

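```bash
python3 - <<'E'
from h import *
import pickle
o,c=pickle.load(open("c27.pkl","rb"))
f=lambda x,y:(x/6.5+265-.5,y/6.5+150-.5)
R=Rot.from_euler("xyz",o["tcp_rot"]).as_matrix()
sh=onz(c,[f(372,218)],62.5)[0]; zr=o["tool_pos"][2]-103
h=onz(c,[f(372,118)],zr)[0]; l=onz(c,[f(255,205)],zr)[0];r=onz(c,[f(493,205)],zr)[0]
print(sh,"hinge",(R.T@(h-sh)).round(1),"mid",(R.T@((l+r)/2-sh)).round(1),np.linalg.norm(l-r))
print("vertical -27:",totool([0,0,-27]).round(2))
E
```

```text
[ 586.25499832 -153.21855206   62.5       ] hinge [ 18.1   0.1 -18. ] mid [  6.3   0.3 -17.8] 31.736598446684678
vertical -27: [ 0.38 -0.3  27.  ]
```

Emit:
carry_out(
  motion=[
    [0.545,0.8,0,6,0],
    [0.545,0.9,-0.1,12,0],
    [0.545,1,-0.2,18,0],
    [0.545,1,-0.3,24,0],
    [0.545,1,-0.3,28,0],
    [0.545,1,-0.3,28,0],
    [0.545,1,-0.3,28,0],
  ],
)

```text
time: 29.12
tool_pos: [585.6, -160.0, 155.3]
tcp_rot: [3.13, 0.014, 1.529]
contact_force: [0.4, 0.4, -1.9]
grip_width: 42.0
```

```bash
python3 - <<'E'
from h import *
o=st()
c=cap("wrist");crop(c,265,150,385,240,6.5,"w28.png")
d=cap("side");crop(d,270,120,370,220,6,"d28.png")
E
```

```text
t 29.12 pos [ 585.6 -160.   155.3] rot [3.1302 0.0143 1.5293] F [ 0.4  0.4 -1.9] w 42.0 q [-0.39  0.54  1.4  -0.01  1.18 -0.34]
```

View pics/w28.png

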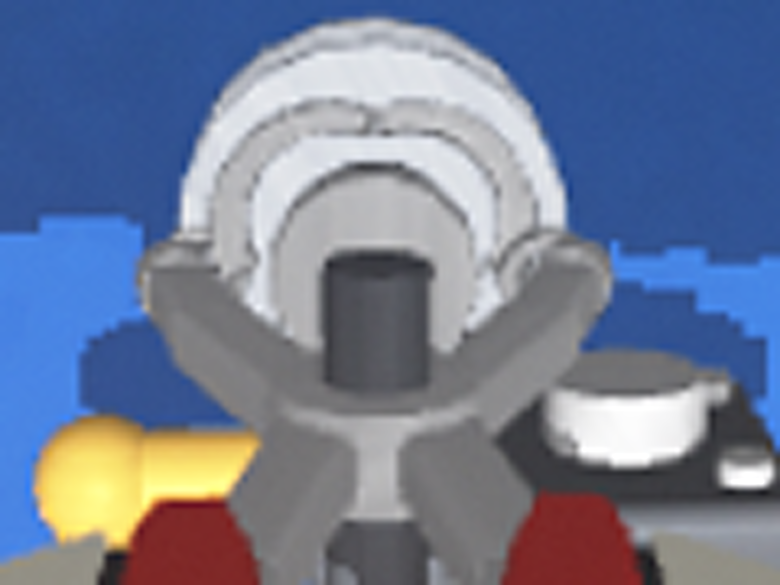

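View pics/d28.png

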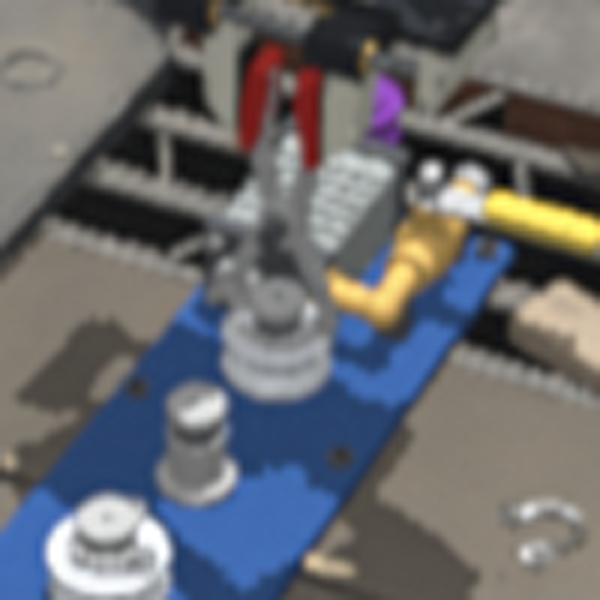

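Emit:
carry_out(
  motion=[
    [0.545,-1.5,0,0.8,0],
    [0.545,-3,0,0.8,0],
    [0.545,-4.5,0,0.8,0],
    [0.545,-5.5,0,0.8,0],
    [0.545,-5.5,0,0.8,0],
  ],
)

```text
time: 29.85
tool_pos: [585.3, -165.4, 154.6]
tcp_rot: [3.13, 0.014, 1.529]
contact_force: [0.4, 0.1, -1.8]
grip_width: 42.0
```

```bash
python3 - <<'E'
from h import *
o=st()
c=cap("wrist");crop(c,265,150,385,240,6.5,"w29.png")
E
```

```text
t 29.85 pos [ 585.3 -165.4  154.6] rot [3.1303 0.0141 1.5293] F [ 0.4  0.1 -1.8] w 42.0 q [-0.4   0.55  1.4  -0.01  1.18 -0.35]
```

View pics/w29.png

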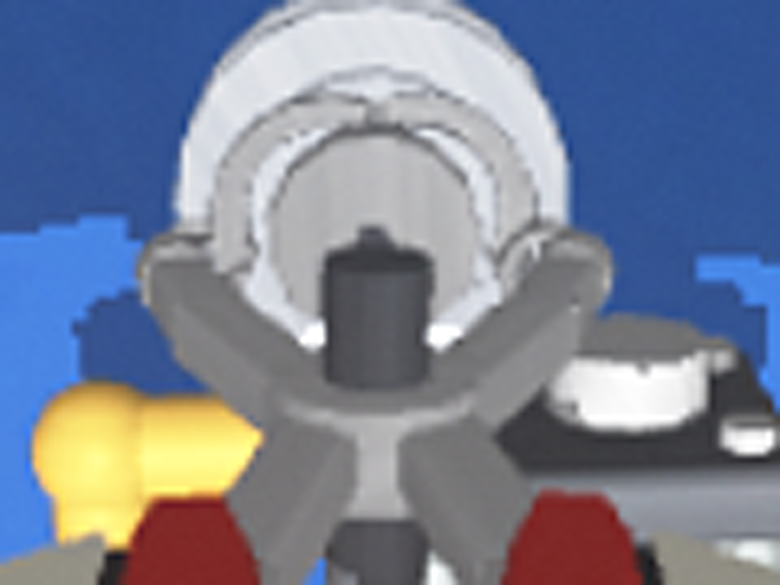

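Emit:
carry_out(
  motion=[
    [0.545,-0.8,0,0,0],
    [0.5,-1.8,0,0.2,0],
    [0.46,-2.9,0,0.4,0],
    [0.42,-4,0,0.7,0],
    [0.38,-5,0,0.9,0],
    [0.34,-6,0,1.1,0],
    [0.3,-7,0,1.3,0],
    [0.28,-7.2,0,1.3,0],
    [0.28,-7.2,0,1.3,0],
  ],
)

```text
time: 31.02
tool_pos: [585.1, -172.6, 153.3]
tcp_rot: [3.13, 0.014, 1.529]
contact_force: [0.7, 0.3, -2.4]
grip_width: 66.4
```

```bash
python3 - <<'E'
from h import *
o=st()
c=cap("wrist");crop(c,265,150,385,240,6.5,"w30.png")
E
```

```text
t 31.02 pos [ 585.1 -172.6  153.3] rot [3.1304 0.0141 1.5294] F [ 0.7  0.3 -2.4] w 66.4 q [-0.41  0.55  1.4  -0.01  1.18 -0.36]
```

View pics/w30.png

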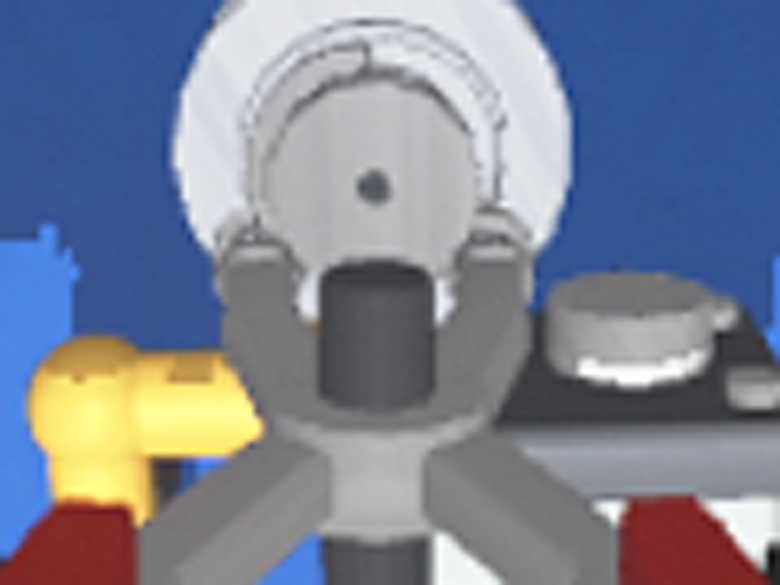

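Snug, as with shaft 1. Lift off and check.

Emit:
carry_out(
  motion=[
    [0.28,0,0,-2,0],
    [0.28,0,0,-5,0],
    [0.28,0,0,-12,0],
    [0.28,0,0,-35,0],
    [0.28,-15,0,-60,0],
    [0.28,-25,0,-80,0],
    [0.28,-25,0,-80,0],
    [0.28,-25,0,-80,0],
  ],
)

```text
time: 32.08
tool_pos: [582.8, -195.9, 232.9]
tcp_rot: [3.132, 0.013, 1.529]
contact_force: [-0.3, 0.1, -2.5]
grip_width: 66.4
```

```bash
python3 - <<'E'
from h import *
o=st()
c=cap("wrist");crop(c,265,70,385,170,6.5,"w31b.png");P=proj(c,tool2w([[8,16,101],[8,-16,101]],o));crop(c,250,160,400,260,5,"w31c.png",marks=P)
d=cap("side");crop(d,250,120,390,260,5,"d31.png")
import pickle;pickle.dump((o,c),open("c31.pkl","wb"))
E
```

```text
t 32.08 pos [ 582.8 -195.9  232.9] rot [3.1315 0.0133 1.5293] F [-0.3  0.1 -2.5] w 66.4 q [-0.44  0.5   1.26 -0.01  1.37 -0.4 ]
```

View pics/w31b.png

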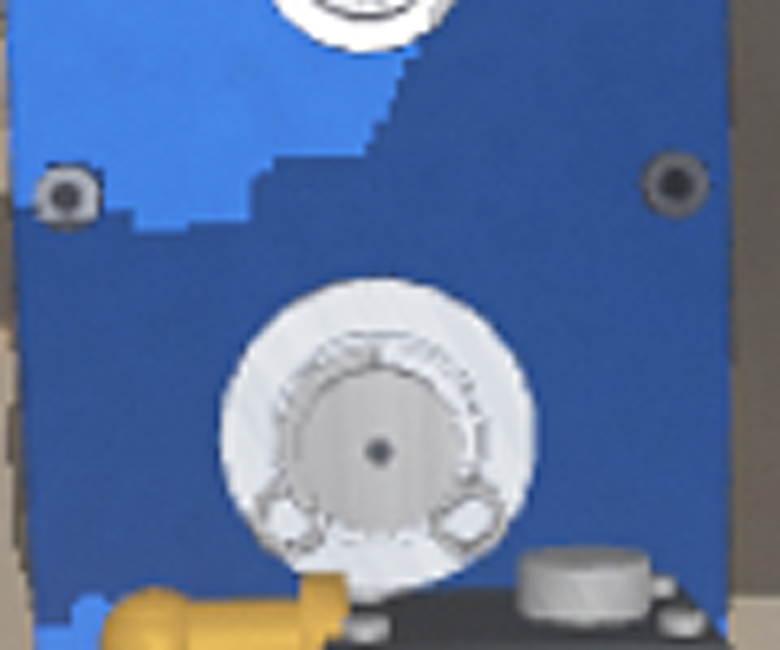

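View pics/w31c.png

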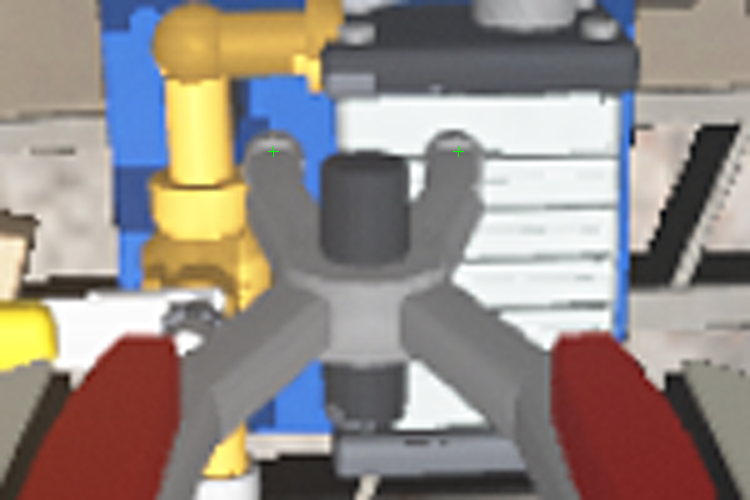

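View pics/d31.png

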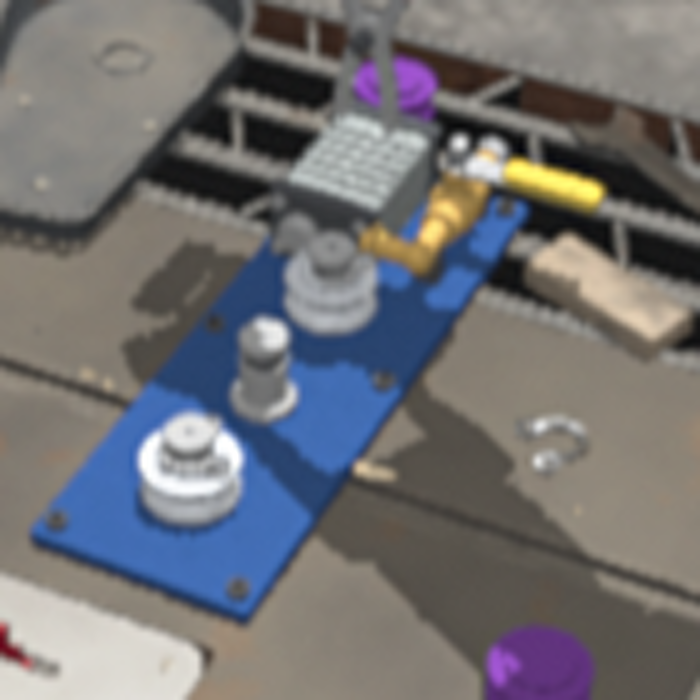

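```bash
python3 - <<'E'
from h import *
st()
print(goal2((460.9,295.5),130,12.0,(7.5,0,106)))
E
```

```text
t 32.17 pos [ 582.7 -195.7  232.5] rot [3.1323 0.0131 1.5298] F [-0.3 -0.1 -2.1] w 66.3 q [-0.44  0.5   1.26 -0.01  1.37 -0.4 ]
(array([ 485.2, -150. ,  -11.2]), np.float64(75.7))
```

Emit:
carry_out(
  motion=[
    [0.28,50,-16,-5,8],
    [0.28,100,-31,-11,16],
    [0.28,150,-47,-11,24],
    [0.28,200,-62,-11,32],
    [0.28,250,-78,-11,40],
    [0.28,300,-93,-11,48],
    [0.28,350,-109,-11,56],
    [0.28,400,-124,-11,64],
    [0.28,440,-150,-11,72],
    [0.28,460,-150,-11,75.7],
  ],
)

```text
time: 33.42
tool_pos: [449.2, 272.5, 235.4]
tcp_rot: [3.127, -0.004, 0.209]
contact_force: [0.6, 0.1, -3.3]
grip_width: 66.5
```

Emit:
carry_out(
  motion=[
    [0.28,0,0,0,0],
    [0.28,0,0,0,0],
  ],
)

```text
time: 33.67
tool_pos: [448.8, 272.0, 234.8]
tcp_rot: [3.126, -0.002, 0.211]
contact_force: [0.7, -0.3, -2.2]
grip_width: 66.3
```

```bash
python3 - <<'E'
from h import *
o=st()
c=cap("wrist");P=proj(c,tool2w([[8,16,101],[8,-16,101]],o));crop(c,240,90,400,230,5,"w32.png",marks=P)
print(goal2((460.9,295.5),85,12.0,(7.5,0,106)))
import pickle;pickle.dump((o,c),open("c32.pkl","wb"))
E
```

```text
t 33.67 pos [448.8 272.  234.8] rot [ 3.1262e+00 -2.4000e-03  2.1050e-01] F [ 0.7 -0.3 -2.2] w 66.3 q [ 0.41  0.34  1.51 -0.02  1.3   1.77]
(array([  8.6, -23.1,  43.7]), np.float64(0.0))
```

View pics/w32.png

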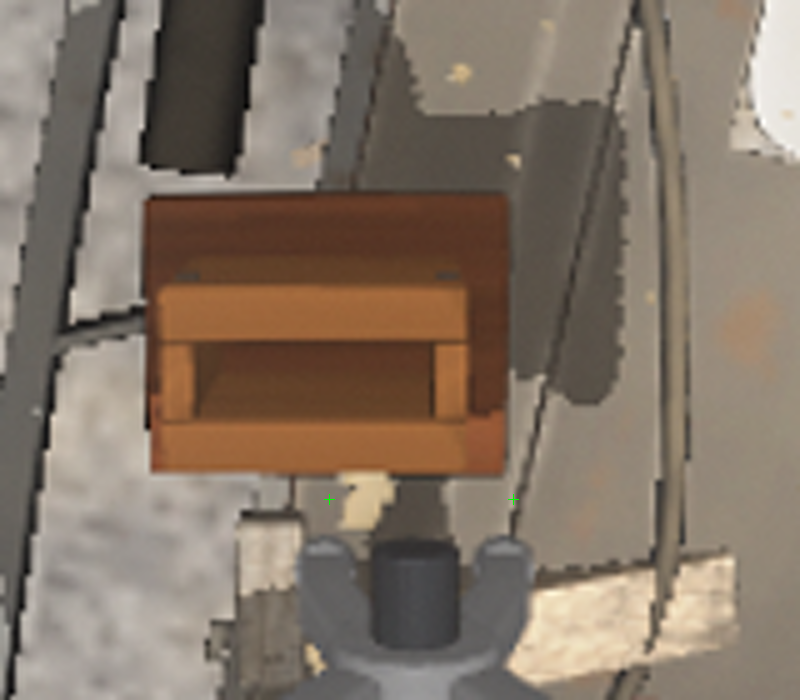

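```bash
python3 - <<'E'
from h import *
import pickle
o,c=pickle.load(open("c32.pkl","rb"))
f=lambda x,y:(x/5+240-.5,y/5+90-.5)
q=onz(c,[f(158,285),f(468,285),f(468,472),f(158,472),f(195,340),f(436,340),f(436,420),f(195,420)],69)
a,b=q[:4].mean(0),q[4:].mean(0);print(a,b,np.linalg.norm(q[0]-q[1]),np.linalg.norm(q[1]-q[2]),np.linalg.norm(q[5]-q[6]))
n=q[1]-q[0];print(np.degrees(np.arctan2(n[1],n[0]))+90)
m=(a+b)[:2]/2
print(goal2(m,82,12.0,(-.4,-.8,106)))
E
```

```text
[461.52178396 295.74049818  69.        ] [461.46883341 295.09182156  69.        ] 65.42447144537127 40.578044240203994 17.335675310278962
11.550118294269012
(array([ 17. , -22.2,  46.7]), np.float64(0.0))
```

Emit:
carry_out(
  motion=[
    [0.28,4,-5,5,0],
    [0.28,9,-11,15,0],
    [0.28,13,-17,25,0],
    [0.28,16,-21,35,0],
    [0.28,17,-22.2,42,0],
    [0.28,17,-22.2,46,0],
    [0.28,17,-22.2,46,0],
    [0.28,17,-22.2,46,0],
  ],
)

```text
time: 34.72
tool_pos: [461.6, 296.2, 189.2]
tcp_rot: [3.126, -0.004, 0.209]
contact_force: [-0.8, 0.1, -3.1]
grip_width: 65.9
```

```bash
python3 - <<'E'
from h import *
o=st()
c=cap("wrist");P=proj(c,tool2w([[0,16,101],[0,-16,101]],o));crop(c,250,110,400,240,5,"w33.png",marks=P)
d=cap("side");crop(d,240,240,340,340,6,"d33.png")
import pickle;pickle.dump((o,c),open("c33.pkl","wb"))
E
```

```text
t 34.73 pos [461.6 296.2 189.2] rot [ 3.1264 -0.0035  0.2094] F [-0.8  0.1 -3.1] w 65.9 q [ 0.44  0.42  1.52 -0.02  1.21  1.81]
```

View pics/w33.png

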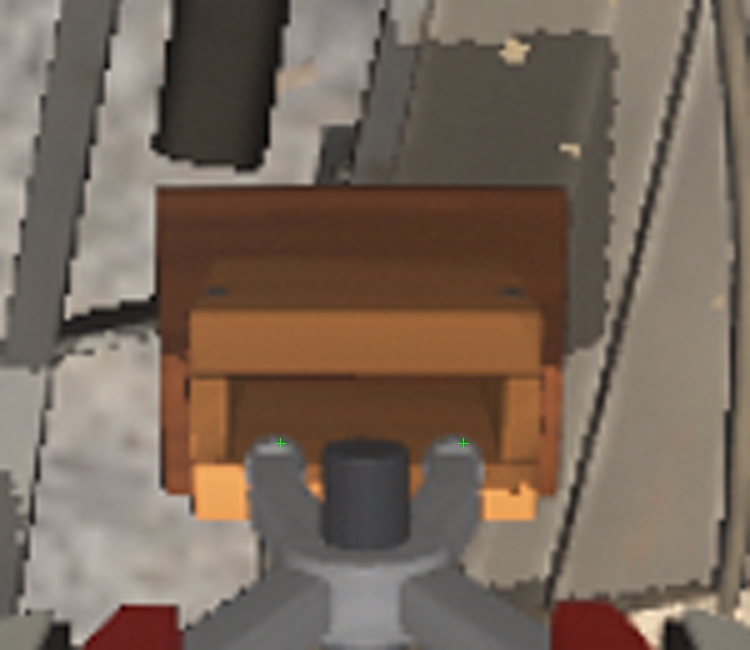

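View pics/d33.png

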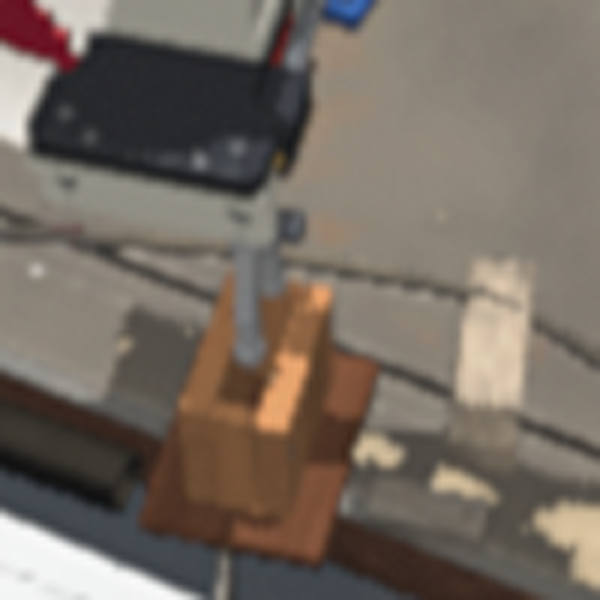

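```bash
python3 - <<'E'
from h import *
import pickle
o,c=pickle.load(open("c33.pkl","rb"))
f=lambda x,y:(x/5+250-.5,y/5+110-.5)
q=onz(c,[f(228,378),f(503,378),f(500,463),f(230,463)],69);print(q.mean(0))
for z in (60,12.5): print(goal2(q.mean(0)[:2],z,12.0,(-.9,-.5,106),o))
E
```

```text
[460.85215837 295.35145501  69.        ]
(array([-0.4, -0.7, 23.2]), np.float64(0.0))
(array([-0.6, -1.5, 70.6]), np.float64(0.0))
```

Emit:
carry_out(
  motion=[
    [0.28,-0.2,-0.4,8,0],
    [0.28,-0.4,-0.6,16,0],
    [0.28,-0.4,-0.7,25,0],
    [0.28,-0.4,-0.9,35,0],
    [0.28,-0.5,-1,45,0],
    [0.28,-0.5,-1.2,55,0],
    [0.28,-0.6,-1.4,64,0],
    [0.28,-0.6,-1.5,69,0],
    [0.28,-0.6,-1.5,70,0],
    [0.28,-0.6,-1.5,70,0],
  ],
)

```text
time: 36.08
tool_pos: [461.3, 296.7, 119.3]
tcp_rot: [3.127, -0.004, 0.209]
contact_force: [-0.8, 0.0, -2.7]
grip_width: 66.3
```

```bash
python3 - <<'E'
from h import *
o=st()
c=cap("wrist");crop(c,230,140,420,310,4,"w34.png")
d=cap("side");crop(d,240,240,340,340,6,"d34.png")
E
```

```text
t 36.08 pos [461.3 296.7 119.3] rot [ 3.1265 -0.0039  0.2095] F [-0.8  0.  -2.7] w 66.3 q [ 0.44  0.49  1.61 -0.02  1.04  1.81]
```

View pics/w34.png

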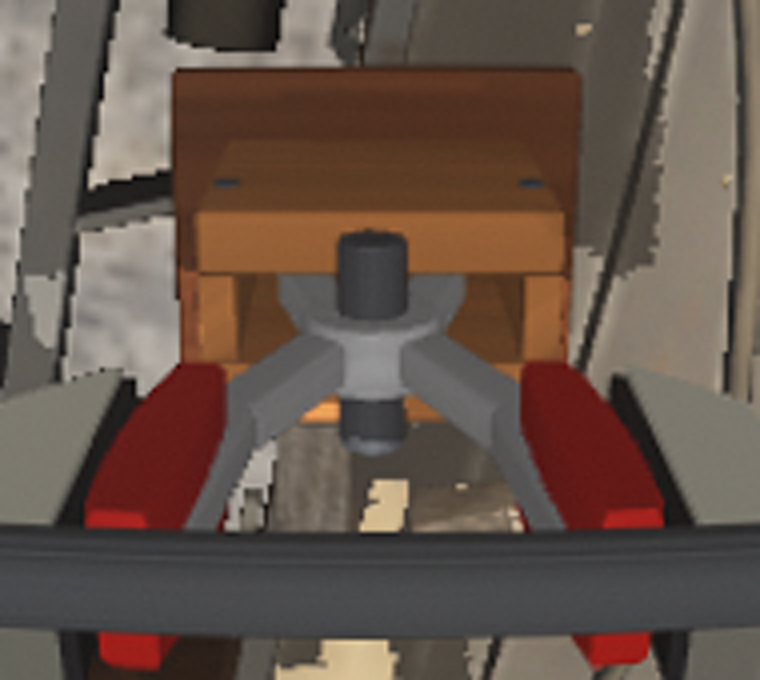

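View pics/d34.png

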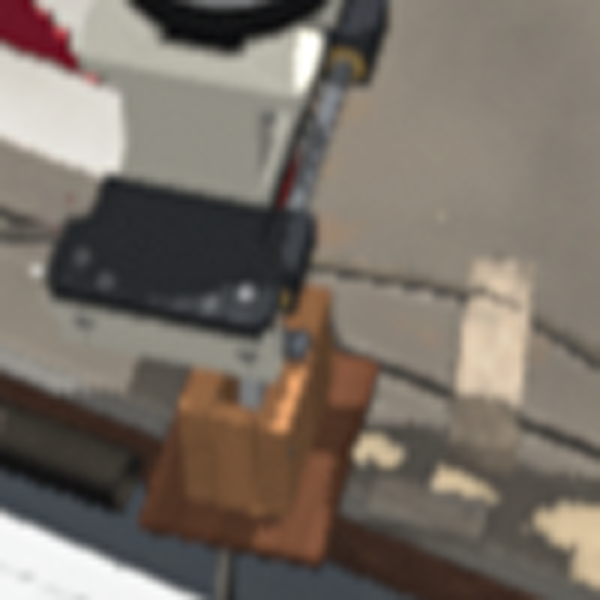

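Emit:
carry_out(
  motion=[
    [0.28,0,0,1.5,0],
    [0.28,0,0,2.5,0],
    [0.28,0,0,2.5,0],
    [0.2,0,0,2.5,0],
    [0.1,0,0,2.5,0],
    [0,0,0,2.5,0],
    [0,0,0,2.5,0],
    [0,0,0,0,0],
  ],
)

```text
time: 37.17
tool_pos: [461.2, 296.7, 119.4]
tcp_rot: [3.127, -0.004, 0.209]
contact_force: [-0.1, 0.2, -1.0]
grip_width: 91.7
```

```bash
python3 - <<'E'
from h import *
o=st()
c=cap("wrist");crop(c,200,140,440,320,3.3,"w35.png")
print(totool([0,0,100]))
E
```

```text
t 37.17 pos [461.2 296.7 119.4] rot [ 3.1265 -0.0038  0.2094] F [-0.1  0.2 -1. ] w 91.7 q [ 0.44  0.49  1.61 -0.02  1.04  1.81]
[  0.46133816   1.48642874 -99.98788775]
```

View pics/w35.png

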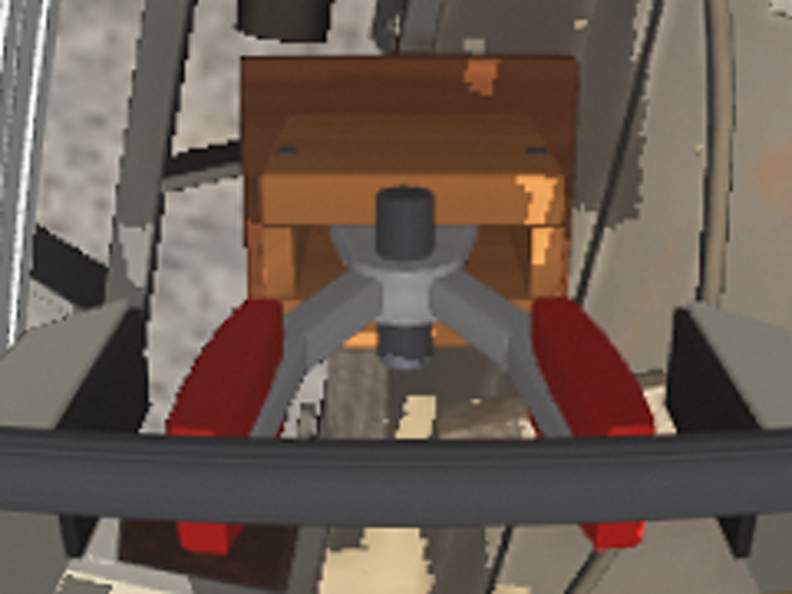

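Released with both sides clear; raise straight up.

Emit:
carry_out(
  motion=[
    [0,0,0.2,-15,0],
    [0,0.2,0.6,-45,0],
    [0,0.4,1.2,-90,0],
    [0,0.5,2,-140,0],
    [0,-30,2,-150,0],
    [0,-60,2,-150,0],
    [0,-60,2,-150,0],
  ],
)

```text
time: 38.1
tool_pos: [400.7, 284.3, 271.3]
tcp_rot: [3.127, -0.006, 0.21]
contact_force: [0.4, 0.1, -0.3]
grip_width: 92.0
```

```bash
python3 - <<'E'
from h import *
o=st()
c=cap("wrist");cv2.imwrite("pics/w36.png",c["color"][:,:,::-1])
d=cap("side");crop(d,230,150,380,330,4,"d36.png")
print(totool([1,0,0]),totool([0,1,0]))
E
```

```text
t 38.1 pos [400.7 284.3 271.3] rot [ 3.1273 -0.0063  0.2104] F [ 0.4  0.1 -0.3] w 92.0 q [ 0.47  0.25  1.53 -0.02  1.36  1.83]
[0.97808332 0.20799818 0.00947509] [ 0.20810893 -0.97802225 -0.01277296]
```

View pics/w36.png

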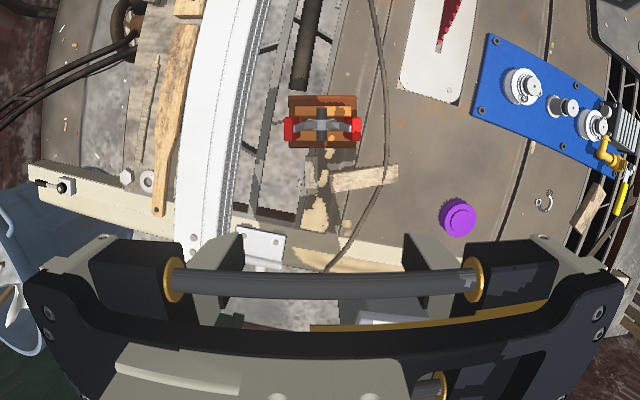

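View pics/d36.png

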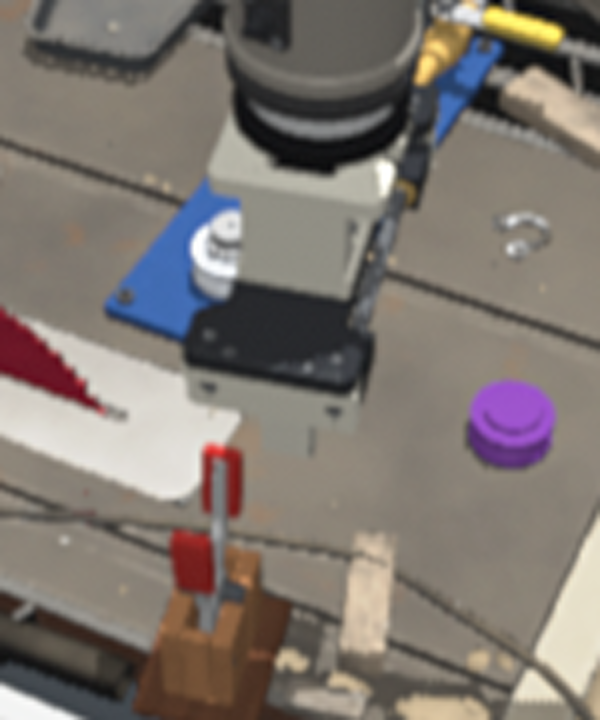

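Emit:
carry_out(
  motion=[
    [0,-4,55,0,1.5],
    [0,-8,112,0,3],
    [0,-12,170,0,5],
    [0,-16,230,0,6],
    [0,-21,290,0,8],
    [0,-25,350,0,9],
    [0.2,-30,410,0,11],
    [0.4,-34,470,0,13.5],
    [0.6,-38,520,20,13.5],
    [0.65,-38,531,50,13.5],
  ],
)

```text
time: 39.45
tool_pos: [477.2, -247.7, 227.7]
tcp_rot: [3.127, -0.012, -0.03]
contact_force: [0.0, -0.5, -0.6]
grip_width: 56.4
```

Emit:
carry_out(
  motion=[
    [0.65,0,0,0,0],
    [0.65,0,0,0,0],
    [0.65,0,0,0,0],
  ],
)

```text
time: 39.83
tool_pos: [477.9, -247.4, 229.1]
tcp_rot: [3.126, -0.014, -0.029]
contact_force: [0.4, -0.0, 0.9]
grip_width: 32.7
```

```bash
python3 - <<'E'
from h import *
o=st()
c=cap("wrist");cv2.imwrite("pics/w37.png",c["color"][:,:,::-1]);crop(c,230,60,430,260,3.5,"w37b.png")
import pickle;pickle.dump((o,c),open("c37.pkl","wb"))
E
```

```text
t 39.83 pos [ 477.9 -247.4  229.1] rot [ 3.1259 -0.0136 -0.0288] F [ 0.4 -0.   0.9] w 32.7 q [-0.62  0.35  1.5  -0.01  1.27  0.98]
```

View pics/w37b.png

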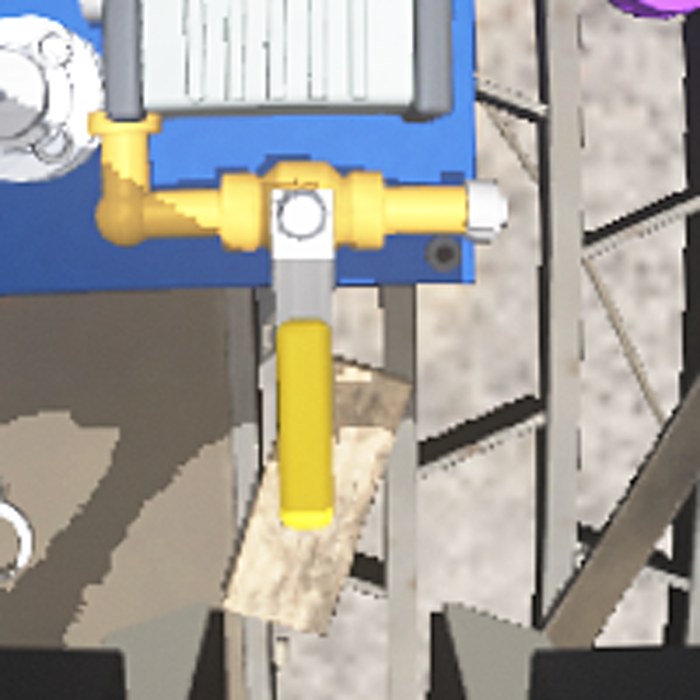

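```bash
python3 - <<'E'
from h import *
import pickle
o,c=pickle.load(open("c37.pkl","rb"))
f=lambda x,y:(x/3.5+230-.5,y/3.5+60-.5)
q=onz(c,[f(304,322),f(307,515)],87);a=onz(c,[f(301,215)],88);print(q,a)
d=q[0]-q[1];print("lever dir",np.degrees(np.arctan2(d[1],d[0])))
u=d/np.linalg.norm(d); end=q[1]; ax=end+92*u; g=ax-70*u; print("axis",ax,"grip",g)
for z in (100,70): print(goal2(g[:2],z,np.degrees(np.arctan2(d[1],d[0])),(0,0,0),o))
R=Rot.from_euler("xyz",o["tcp_rot"])
E
```

```text
[[ 514.84094085 -243.33503467   87.        ]
 [ 458.43447331 -242.3096526    87.        ]] [[ 544.80766896 -243.46856521   88.        ]]
lever dir -1.0414336774861912
axis [ 550.4192761  -243.98179361   87.        ] grip [ 480.4308392  -242.70951241   87.        ]
(array([  0.7,  -6.7, 129. ]), np.float64(-0.6))
(array([  0.3,  -7.2, 159. ]), np.float64(-0.6))
```

Emit:
carry_out(
  motion=[
    [0.65,-2,-4,30,-0.6],
    [0.65,-4.5,-6.5,80,-0.6],
    [0.65,-4.5,-6.7,120,-0.6],
    [0.65,-4.7,-7,145,-0.6],
    [0.65,-4.7,-7.2,159,-0.6],
    [0.65,-4.7,-7.2,159,-0.6],
    [0.76,-4.7,-7.2,159,-0.6],
    [0.76,-4.7,-7.2,159,-0.6],
  ],
)

```text
time: 40.88
tool_pos: [476.0, -242.8, 71.0]
tcp_rot: [3.125, -0.015, -0.018]
contact_force: [-0.3, 0.2, 0.7]
grip_width: 22.6
```

```bash
python3 - <<'E'
from h import *
o=st()
c=cap("wrist");crop(c,230,80,430,300,3,"w38.png")
E
```

```text
t 40.88 pos [ 476.  -242.8   71. ] rot [ 3.1246 -0.0152 -0.0182] F [-0.3  0.2  0.7] w 22.6 q [-0.61  0.52  1.72 -0.01  0.88  0.98]
```

View pics/w38.png

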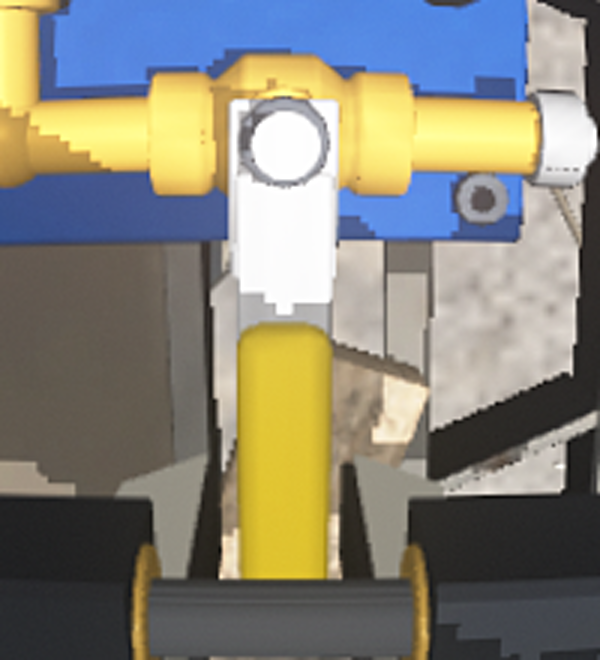

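Emit:
carry_out(
  motion=[
    [0.76,1.1,12.2,0,-10],
    [0.76,4.2,23.9,0,-20],
    [0.76,9.4,35,0,-30],
    [0.76,16.4,45,0,-40],
    [0.76,25,53.6,0,-50],
    [0.76,35,60.6,0,-60],
    [0.76,46.1,65.8,0,-70],
    [0.76,57.8,68.9,0,-80],
    [0.76,70,70,0,-90],
    [0.76,70,70,0,-90],
  ],
)

```text
time: 42.18
tool_pos: [544.8, -314.0, 73.0]
tcp_rot: [3.127, 0.017, 1.551]
contact_force: [-0.2, -0.0, 0.3]
grip_width: 21.6
```

```bash
python3 - <<'E'
from h import *
o=st()
E
```

```text
t 42.17 pos [ 544.8 -314.    73. ] rot [3.1265 0.0169 1.5511] F [-0.2 -0.   0.3] w 21.6 q [-0.64  0.66  1.43 -0.01  1.02 -0.62]
```

Emit:
carry_out(
  motion=[
    [0.76,0,2,0,-1],
    [0.76,0,4,0,-2],
    [0.76,0,5,0,-2],
    [0.76,0,5,0,-2],
  ],
)

```text
time: 42.68
tool_pos: [546.4, -313.9, 72.9]
tcp_rot: [3.134, 0.016, 1.584]
contact_force: [-13.0, 0.3, 4.1]
grip_width: 21.9
```

```bash
python3 - <<'E'
from h import *
o=st()
E
```

```text
t 42.67 pos [ 546.4 -313.9   72.9] rot [3.1339 0.0155 1.5843] F [-13.    0.3   4.1] w 21.9 q [-0.64  0.67  1.42 -0.01  1.04 -0.65]
```

Emit:
carry_out(
  motion=[
    [0.76,0,1.5,0,0],
    [0.72,0,-1.5,0,0],
    [0.65,0,-2.5,-10,0],
    [0.65,0,-2.5,-40,0],
    [0.5,0,-2.5,-90,0],
    [0.3,0,-30,-140,0],
    [0.1,0,-70,-180,0],
    [0,0,-110,-180,0],
    [0,0,-110,-180,0],
  ],
)

```text
time: 43.8
tool_pos: [433.5, -312.7, 254.0]
tcp_rot: [3.132, 0.017, 1.582]
contact_force: [0.4, -0.3, -0.5]
grip_width: 77.6
```

```bash
python3 - <<'E'
from h import *
o=st()
c=cap("wrist");cv2.imwrite("pics/w39.png",c["color"][:,:,::-1]);crop(c,330,30,530,230,3.5,"w39b.png")
d=cap("side");cv2.imwrite("pics/d39.png",d["color"][:,:,::-1])
import pickle;pickle.dump((o,c,d),open("c39.pkl","wb"))
E
```

```text
t 43.8 pos [ 433.5 -312.7  254. ] rot [3.1319 0.0175 1.5821] F [ 0.4 -0.3 -0.5] w 77.6 q [-0.76  0.33  1.47 -0.01  1.33 -0.77]
```

View pics/w39.png

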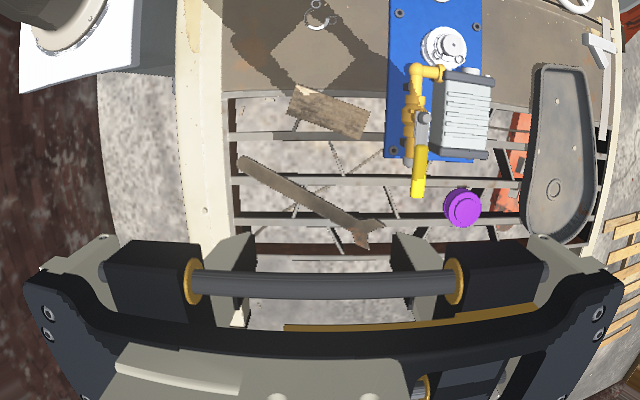

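View pics/d39.png

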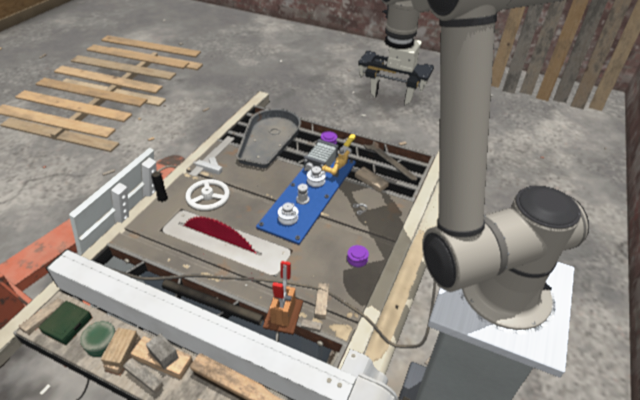

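```bash
python3 - <<'E'
from h import *
import pickle
o,c,d=pickle.load(open("c39.pkl","rb"))
H,S,V=cv2.split(cv2.cvtColor(c["color"],cv2.COLOR_RGB2HSV))
m=((H>23)&(H<33)&(S>170)&(V>90)).astype(np.uint8);m[:135]=0;m[230:]=0;m[:,:395]=0;m[:,440:]=0
v,u=np.nonzero(m);P=onz(c,np.c_[u,v],87)[:,:2].astype(np.float32)
vx,vy,x0,y0=cv2.fitLine(P,cv2.DIST_L2,0,.01,.01).ravel();print(len(P),np.degrees(np.arctan2(vx,-vy)) if vy<0 else np.degrees(np.arctan2(-vx,vy)),x0,y0,P.min(0),P.max(0))
print(totool([120,130,0]))
E
```

```text
579 -1.5811931 541.61084 -299.72314 [ 533.23553 -333.1799 ] [ 550.31805 -273.77765]
[128.44949597 121.65441352  -0.96470552]
```

View pics/w39b.png

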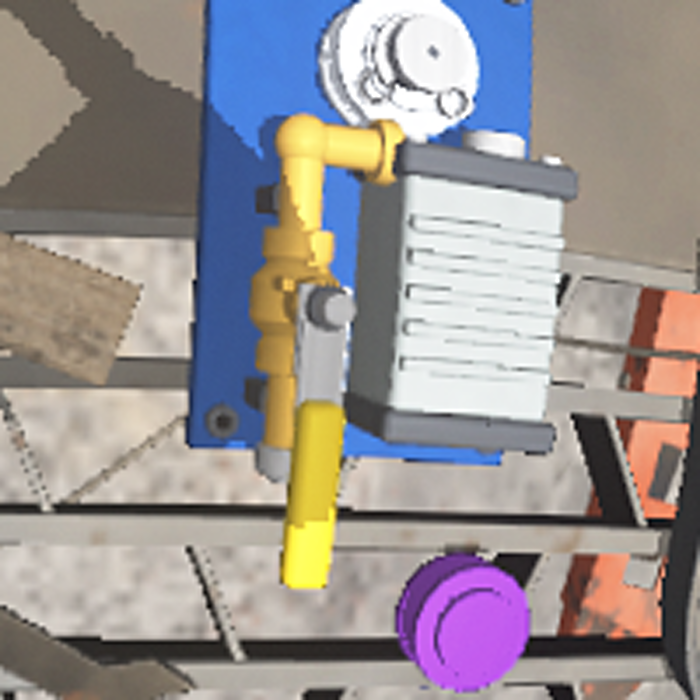

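Emit:
carry_out(
  motion=[
    [0,30,30,0,0],
    [0,60,60,0,0],
    [0,100,90,0,0],
    [0,130,118,0,0],
    [0,130,118,0,0],
    [0,130,118,0,0],
  ],
)

```text
time: 44.65
tool_pos: [552.2, -181.2, 251.4]
tcp_rot: [3.133, 0.017, 1.585]
contact_force: [0.0, -0.5, 0.1]
grip_width: 91.8
```

```bash
python3 - <<'E'
from h import *
o=st()
c=cap("wrist");crop(c,250,20,430,210,4,"w40.png")
E
```

```text
t 44.65 pos [ 552.2 -181.2  251.4] rot [3.1327 0.0166 1.5846] F [ 0.  -0.5  0.1] w 91.8 q [-0.44  0.42  1.33 -0.01  1.37 -0.45]
```

View pics/w40.png

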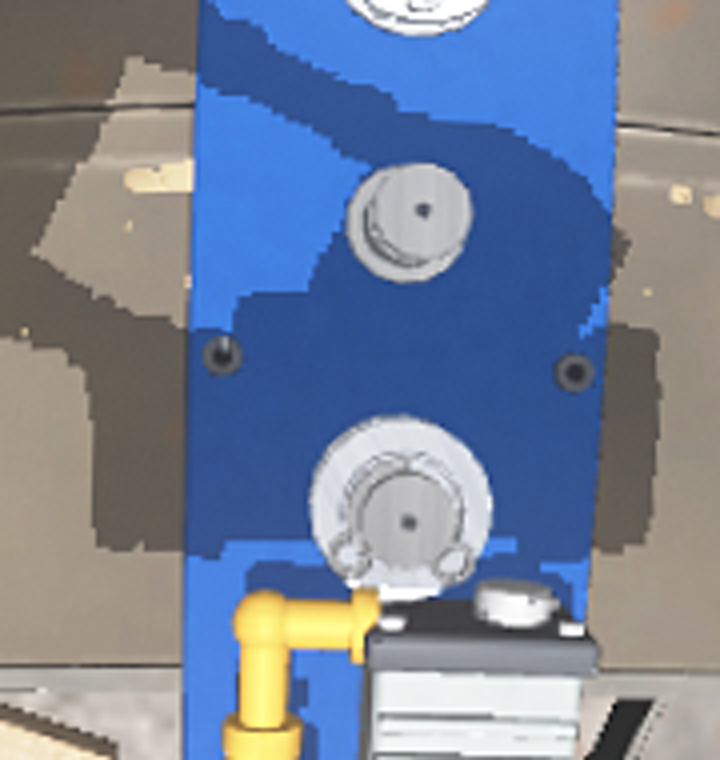

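```bash
python3 - <<'E'
from h import *
st(); print(bot.close_job())
E
```

```text
t 44.7 pos [ 551.9 -181.7  251.6] rot [3.1325 0.0167 1.5834] F [ 0.9 -1.   0.5] w 91.7 q [-0.44  0.42  1.33 -0.01  1.37 -0.45]
the job is handed in; nothing more can be done
None
```

The belt-drive unit is ready to run, and I handed the job in at 44.7 s of the 210 s allowed. I closed the valve to its stop and ringed the pulleys on shafts 1 and 3. Shaft 2 has no pulley, so the third ring stays on the table. I then stood the pliers back in the stand, handles up, and turned the air on to the open stop.

**What the last checks showed:**
- **Rings:** Both lie closed around their shafts. The ring 3 holes measured about 31 mm apart, against 30.4 mm relaxed. Ring 1 looked closed to about the same spacing when I lifted off it, but only its edge was in the final close-up.
- **Valve:** The lever stopped against about 13 N at the open end. It lies within about 0.5° of the pipe's line, going by the unit's measured tilt.
- **Pliers and other things:** The pliers stand upright in the pocket. The other things on the table look unmoved in the pictures; I did not measure their positions again.

**What went wrong on the way:**
- On shaft 1, the ring first closed only partly because its back was not against the shaft. I spread it again, pulled it back and let it close properly.
- The pliers swung about 4° in the grip during the work. I allowed for this from the camera pictures.

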